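# Close the shielded cover of a radio filter box

## Robot

A 6-joint arm with a two-finger parallel gripper is mounted at the origin on the work surface. World frame = base frame: x ahead of the robot, y to its left, z up, the work surface at z = 0. Lengths are in m, angles in rad, forces in N, time in s.
With the tool pointing down it reaches from about 0.325 to 0.85 m from the base axis. Payload 4.4 kg.
Tool frame: the origin (TCP) lies on the centre line of the jaws, within the pads' length; the fingertips stand 19 mm ahead of it and the grasp point (between the pads) is the TCP; z points along the fingers, x is the direction in which the jaws open and shut, and the axes are right-handed (so a half turn about z gives the same grasp; the last joint's range is limited). The gripper opens to 94 mm and grips with 3 to 60 N. Pads are 16 mm wide; open, the fingers measure 119 mm over their backs; the gripper's body (75 mm by 177 mm) begins 78 mm behind the grasp point.
Start: joints at [1.042, 0.207, 1.542, -0, 1.393, -0.15], TCP at [0.213, 0.534, 0.224] pointing down, gripper open.
Joint ranges: [-2.73, 2.73], [-0.86, 2.22], [0.23, 2.46], [-1.11, 4.25], [0.08, 2.63], [-2.82, 2.82]. Speed limits (rad/s): [2.79, 2.79, 3.14, 3.14, 3.14, 3.14].

## Interface

Orientations are given as a unit quaternion [w, x, y, z].
In Python, from plant import robot, viewer, sign_off gives the robot as it stands.
- The arm moves only by the shell command python3 -m pendant 'ROWS' [OPENING] [FORCE]. ROWS is JSON, a list of rows, each a list of 4 numbers: the shift along the tool's x, y, z normalised to -1 to 1, where 1 is 0.5 m, then the turn about the tool's z normalised to -1 to 1, where 1 is 120 degrees. In form: [[tx, ty, tz, roll], ...]. A call has exactly 5 rows; each row shifts and turns the commanded pose from where the row before left it, along the tool's axes as they then stand; what a row does not reach is not made up. A row lasts 1/12 s, in which the tool goes at most 41.7 mm and 7.16 degrees, less where a joint would pass 70% of its speed; a pose out of reach is approached as far as the arm can. A call with a number of a shift or a turn outside -1 to 1 is refused whole. A call with a gripper value outside its range is refused whole. OPENING is the gripper's target within -1 to 1 (shut at 1, half-way at 0, fully open at -1), set as the call begins (- or left out, the last holds). The fingers move at their own pace and stop on an object; FORCE is the grip in N (left out, the last holds). Time passes only in rows, so rows that do not move let the fingers close, or fill a call up. It gives the time, the measured TCP pose, the force and the opening at its end, in the units of the state.
- robot.get_state(): the state, without advancing time (a new reading comes with each control period).
- viewer.grab_frame(name): name is "side" or "top"; returns the picture (480x640x3 uint8, blue, green, red); there is no depth.
- viewer.get_calibration(name): a dict with "fx", "fy", "cx", "cy" (pixels), "rvec" (rotation vector, rad) and "tvec" (3), from world to camera coordinates, as OpenCV has them. Camera axes: x right, y down, z forward; pixel columns grow to the right and rows downward; lengths in m; the calibration is good to about 2 mm. A picture is of the moment at which its call begins. get_calibration takes no time and is no camera call.
- sign_off(): hands the job in, once; it reports no verdict.
The state is a dict: "time": time; "qpos": joint angles; "qd": joint speeds; "joint_efforts": joint torques, N m; "ee_pos": TCP position; "eef_rot": TCP orientation; "contact_force": force on the tool from outside, world axes, zero at the start; "moment": the same for the moment, N m; "gripper_width": opening from 0.0 (shut) to 1.0 (fully open).
Only numpy, scipy, OpenCV 4.12 (cv2) and the standard library are available. Lean on these libraries where they do the work, as an engineer would, in place of code of your own. Each camera call takes 0.05 s, during which the arm holds its last target.

## Task

Slide the filter box's cover by its blue handle fully home against the end stop, then tighten its four tee nuts clockwise in cross order, about a half turn each until it stops: any nut first, then the one diagonally opposite, then the remaining two, one nut fully at a time. The cover must end up seated flat and still home, and everything else on the desk is to be left where it is.

Things in the scene. Friction and masses are not known exactly. Their poses are not given: they have to be found in the camera images.
- filter: Fixed grey filter box, 187 x 166 mm; its rim (cover seat) is 55 mm above the desk. Origin: centre of its underside, at desk height; z up. Its x axis points from the side with two brass coax sockets (near the robot) to the far side, where a dark end-stop lip rises 10 mm above the rim; +y is its left side. Yaw varies up to 26 degrees either way. Side lips 9 mm above the rim flank the cover.
- cover: Loose aluminium plate 170 x 146 x 6 mm, 0.25 to 0.5 kg, on springy gaskets, slotted round the studs so it only slides along the filter's x (under 5 N). Origin: centre of underside, axes as the filter. Starts 13 to 23 mm short of home; home, against the end stop, is filter x = 0. Underside (filter z) about 0.0595 with loose nuts, 0.055 when tight.
- cover_handle (a point): Middle of the top of the cover's blue handle, a block 12 mm thick along the filter's x, 44 mm long along its y, 34 mm tall above the cover's top face. Axes as the cover.
- nut_a_top (a point): Middle of the top of the far left tee nut, at filter x +45, y +50 mm, diagonally opposite nut_c. Its upright flat grip is 38 mm long along this point's x (+x end red, rest black), 10 mm thick along y, 28 mm tall down from here; then a 16 mm hub and, 32 to 36 mm down, a flange 26 mm across that sits on the cover. It sinks 1.6 mm per rad tightened.
- nut_a (a joint): Turn of that nut, rad: grows as it is tightened (clockwise from above). Starts at 0 to 0.4 (loose); a hard stop at 3.2, about a half turn on, is fully tight. Stays where it is left; takes 0.06 to 0.15 N m.
- nut_b_top (a point): Middle of the top of the far right tee nut, at filter x +45, y -50 mm, diagonally opposite nut_d. Its upright flat grip is 38 mm long along this point's x (+x end red, rest black), 10 mm thick along y, 28 mm tall down from here; then a 16 mm hub and, 32 to 36 mm down, a flange 26 mm across that sits on the cover. It sinks 1.6 mm per rad tightened.
- nut_b (a joint): Turn of that nut, rad: grows as it is tightened (clockwise from above). Starts at 0 to 0.4 (loose); a hard stop at 3.2, about a half turn on, is fully tight. Stays where it is left; takes 0.06 to 0.15 N m.
- nut_c_top (a point): Middle of the top of the near right tee nut, at filter x -45, y -50 mm, diagonally opposite nut_a. Its upright flat grip is 38 mm long along this point's x (+x end red, rest black), 10 mm thick along y, 28 mm tall down from here; then a 16 mm hub and, 32 to 36 mm down, a flange 26 mm across that sits on the cover. It sinks 1.6 mm per rad tightened.
- nut_c (a joint): Turn of that nut, rad: grows as it is tightened (clockwise from above). Starts at 0 to 0.4 (loose); a hard stop at 3.2, about a half turn on, is fully tight. Stays where it is left; takes 0.06 to 0.15 N m.
- nut_d_top (a point): Middle of the top of the near left tee nut, at filter x -45, y +50 mm, diagonally opposite nut_b. Its upright flat grip is 38 mm long along this point's x (+x end red, rest black), 10 mm thick along y, 28 mm tall down from here; then a 16 mm hub and, 32 to 36 mm down, a flange 26 mm across that sits on the cover. It sinks 1.6 mm per rad tightened.
- nut_d (a joint): Turn of that nut, rad: grows as it is tightened (clockwise from above). Starts at 0 to 0.4 (loose); a hard stop at 3.2, about a half turn on, is fully tight. Stays where it is left; takes 0.06 to 0.15 N m.
- can: Bystander: plain green drinks can, 66 mm across, 120 mm tall, loose. Origin: centre of its underside.
- handheld: Bystander: black handheld radio lying flat, 115 x 56 x 34 mm with a 100 mm aerial along its +x, loose. Origin: centre of the case's underside.
- driver: Bystander: screwdriver with a yellow handle about 200 mm long lying flat on the desk, loose. Origin: about the middle of its length, x towards the tip.
- spare_nut: Bystander: a spare tee nut, 38 mm long grip, 36 mm tall, standing on the desk, loose; not to be used. Origin: centre of its flange's underside.
Not all that is in view belongs to the job. Of the things like the cover, leave any that is brown; of the rest the larger one is meant.

How it is judged:
By the outcome, as a careful person would: the job done as asked, in the order asked, and still so for the second after the job is handed in, with the robot touching nothing.
It also fails if it takes over 72 s, if anything falls off the work surface, if the arm or the gripper's body presses on something with over 40 N, if the wrist force passes 120 N, or if a joint passes its speed limit or range.

## Working session

There is one attempt and no reset: what is moved stays moved. The work goes in short steps, Python scripts to look and compute and a shell command to move; the robot and the scene stay as the last step left them, time stands still between calls to the robot, and variables do not carry over. Pictures are saved under pics/ and viewed, and the job is handed in when it is done.

```bash
ls; mkdir -p pics
python3 - <<'E'
from plant import robot, viewer
import cv2
for n in("top","side"):
    cv2.imwrite(f"pics/{n}0.png",viewer.grab_frame(n)); print(viewer.get_calibration(n))
print(robot.get_state())
E
```

```text
pics
{'fx': 565.0053214480517, 'fy': 565.0053214480517, 'cx': 319.6574714975912, 'cy': 231.67203826149552, 'rvec': array([ 2.20501015, -2.18244435,  0.0820931 ]), 'tvec': array([-0.01507693,  0.4824928 ,  1.74115312])}
{'fx': 486.9277804473966, 'fy': 486.9277804473966, 'cx': 323.88148011845624, 'cy': 234.56304026550717, 'rvec': array([ 0.15534236, -2.88993707,  1.10326016]), 'tvec': array([0.47056257, 0.11543684, 1.17256026])}
{'time': 0.1, 'qpos': array([ 1.04150304e+00,  2.07378838e-01,  1.54279715e+00, -2.00610657e-05,
        1.39351190e+00, -1.50476268e-01]), 'qd': array([-0.00042492, -0.0027901 , -0.00524184, -0.00122571,  0.00217863,
       -0.00157139]), 'joint_efforts': array([-1.34728889e-03, -3.71870399e+01, -2.82290965e+01,  6.99551543e-02,
        3.11947090e-02, -3.35505251e-05]), 'ee_pos': array([0.21229657, 0.53362624, 0.2233885 ]), 'eef_rot': array([ 4.60348110e-04,  8.27591931e-01,  5.61329225e-01, -9.41104446e-04]), 'contact_force': array([-0.56520295,  0.99034647, -0.68298767]), 'moment': array([0.06483075, 0.02116056, 0.01311446]), 'gripper_width': 0.998973511370702}
```

View pics/top0.png

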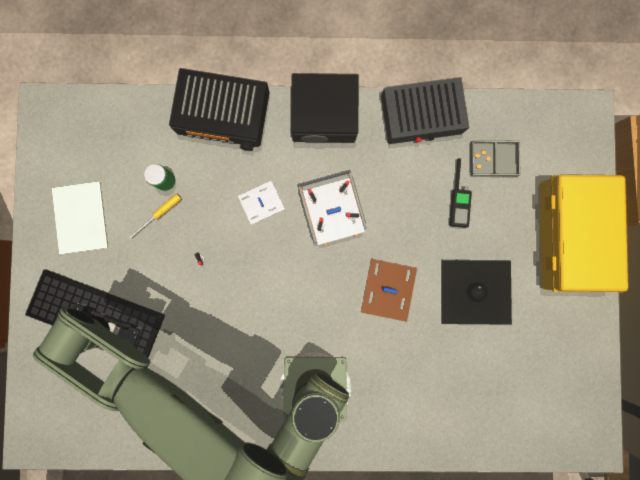

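View pics/side0.png

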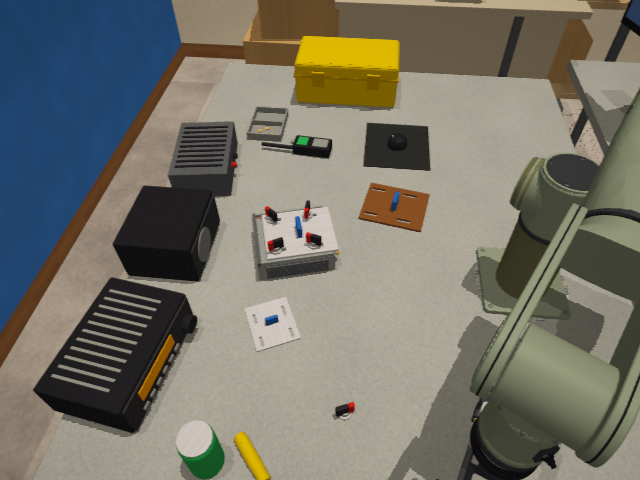

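The top view shows the filter box with the white cover at about (333,209), with its blue handle at (333,211). The smaller white plate at (261,202) and the brown one at (390,290) are decoys. I'll zoom in on the box.

Run:
```python
import cv2,numpy as np
a=cv2.imread("pics/top0.png")[160:260,285:385]; b=cv2.imread("pics/side0.png")[190:290,240:350]
a=cv2.resize(a,(400,400),interpolation=cv2.INTER_CUBIC); b=cv2.resize(b,(400,400*100//110),interpolation=cv2.INTER_CUBIC)
o=np.zeros((400,800,3),np.uint8); o[:,:400]=a; o[:b.shape[0],400:]=b
cv2.imwrite("pics/z0.png",o)
```

```text
(no output)
```

View pics/z0.png

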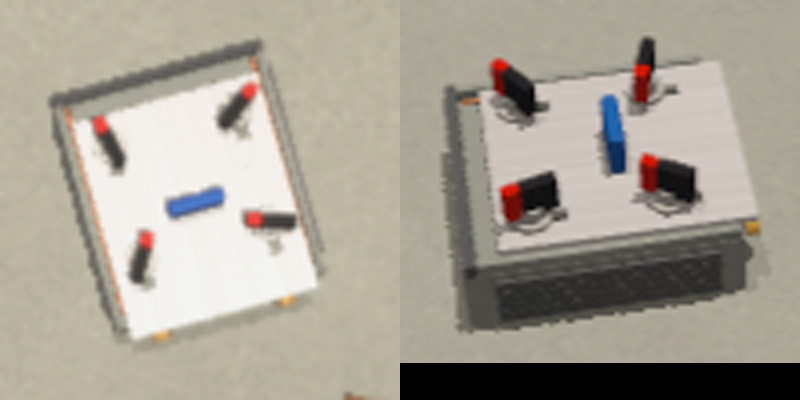

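```bash
cat > h.py <<'E'
import cv2,numpy as np
from plant import robot, viewer
def cam(n):
    c=viewer.get_calibration(n);R=cv2.Rodrigues(c["rvec"])[0]
    K=np.array([[c["fx"],0,c["cx"]],[0,c["fy"],c["cy"]],[0,0,1]]);return K,R,np.asarray(c["tvec"])
def plane(n,uv,z):
    K,R,t=cam(n);C=-R.T@t;uv=np.atleast_2d(uv)
    d=(R.T@np.linalg.inv(K)@np.c_[uv,np.ones(len(uv))].T).T
    return C+d*((z-C[2])/d[:,2])[:,None]
def proj(n,P):
    K,R,t=cam(n);return cv2.projectPoints(np.atleast_2d(np.float64(P)),cv2.Rodrigues(R)[0],t,K,None)[0][:,0]
def tri(uv1,uv2):
    P=[];
    for n in("top","side"):
        K,R,t=cam(n);P.append(K@np.c_[R,t])
    X=cv2.triangulatePoints(P[0],P[1],np.float64(uv1).reshape(2,1),np.float64(uv2).reshape(2,1));return (X[:3]/X[3])[:,0]
def masks(im):
    h=cv2.cvtColor(im,cv2.COLOR_BGR2HSV);H,S,V=cv2.split(h)
    red=((H<6)|(H>174))&(S>150)&(V>110); blue=(H>100)&(H<125)&(S>140); black=(V<75)
    white=(V>195)&(S<40)
    return [m.astype(np.uint8) for m in(red,blue,black,white)]
def blobs(m,roi,amin=4):
    z=np.zeros_like(m);x0,y0,x1,y1=roi;z[y0:y1,x0:x1]=m[y0:y1,x0:x1]
    n,l,s,c=cv2.connectedComponentsWithStats(z,connectivity=8)
    return [(c[i],s[i,4],l==i) for i in range(1,n) if s[i,4]>=amin]
E
python3 - <<'E'
from h import *
for n,roi in(("top",(295,165,370,250)),("side",(240,195,345,280))):
    im=cv2.imread(f"pics/{n}0.png");r,b,k,w=masks(im);K,R,t=cam(n);print(n,"C",-R.T@t)
    for nm,m in(("red",r),("blue",b),("black",k)):
        for c,a,_ in blobs(m,roi): print(nm,c.round(1),a, plane(n,c,.1)[0].round(4) if n=="top" else "")
E
```

```text
top C [0.36960038 0.00771674 1.76860872]
red [346.8 182.6] 8 [ 0.6244 -0.0885  0.1   ]
red [309.9 191.3] 9 [0.597 0.021 0.1  ]
red [348.5 214.5] 8 [ 0.5291 -0.0943  0.1   ]
red [321.2 219.8] 8 [ 0.5126 -0.0136  0.1   ]
blue [333.6 210.1] 30 [ 0.5417 -0.0501  0.1   ]
black [342.6 187.8] 18 [ 0.6086 -0.0761  0.1   ]
black [312.8 197.1] 12 [0.5799 0.012  0.1   ]
black [355.  215.3] 9 [ 0.5269 -0.1136  0.1   ]
black [319.4 225.9] 9 [ 0.4943 -0.0085  0.1   ]
side C [0.3863535  0.74230799 0.95360483]
red [266.7 207.8] 15 
red [306.1 211.8] 32 
red [307.8 234.7] 18 
red [270.1 243.3] 23 
blue [298.4 226.8] 85 
black [307.8 204.4] 27 
black [272.5 214.9] 83 
black [315.6 239.4] 98 
black [277.8 242.8] 90 
black [327.  257.8] 4 
black [297.1 268.6] 729 
black [292.4 262.4] 5 
black [259.3 265.4] 14
```

```bash
cat > meas.py <<'E'
from h import *
from scipy.optimize import least_squares
def soft(n,im,roi,s=6):
    x0,y0,x1,y1=roi
    c=cv2.resize(im[y0:y1,x0:x1],None,fx=s,fy=s,interpolation=cv2.INTER_CUBIC)
    f=lambda u:(np.asarray(u)+.5)/s-.5+[x0,y0]
    return c,f
def run(im,quiet=False):
    roi=(295,165,370,250);c,f=soft("top",im,roi);r,b,k,w=masks(c)
    full=(0,0,c.shape[1],c.shape[0]);S=36
    red=[f(x[0]) for x in sorted(blobs(r,full,3*S),key=lambda x:-x[1])[:4]]
    blk=[(f(x[0]),x[1]/S) for x in blobs(k,full,3*S)]
    bl=max(blobs(b,full,3*S),key=lambda x:x[1])
    h=plane("top",f(bl[0]),.097)[0]
    hr=cv2.minAreaRect(np.argwhere(bl[2])[:,::-1].astype(np.float32))
    W=max(blobs(w,full,3*S),key=lambda x:x[1]);pts=np.argwhere(W[2])[:,::-1].astype(np.float32)
    cp=plane("top",f(cv2.boxPoints(cv2.minAreaRect(pts))),.0655)
    print("handle",h.round(4),"cover centre",cp.mean(0).round(4),"sides",[np.linalg.norm(cp[i]-cp[(i+1)%4]).round(4) for i in range(4)])
    e=[cp[(i+1)%4]-cp[i] for i in range(4)];l=max(e[:2],key=np.linalg.norm);print("cover yaw deg",np.degrees(np.arctan2(l[1],l[0])).round(1))
    out=[]
    for q in red:
        B=min((x for x in blk if x[1]<40),key=lambda x:np.linalg.norm(x[0]-q))
        P=plane("top",q,.096)[0][:2];Q=plane("top",B[0],.096)[0][:2];d=P-Q
        out.append((P,Q,np.arctan2(d[1],d[0])));print("red",q.round(1),P.round(4),"blk",B[0].round(1),round(B[1],1),Q.round(4),"ang",np.degrees(out[-1][2]).round(1),"d",np.linalg.norm(d).round(4))
    return h,cp,out
E
python3 - <<'E'
from meas import *
run(cv2.imread("pics/top0.png"))
E
```

```text
handle [ 0.5419 -0.0498  0.097 ] cover centre [ 0.5431 -0.0514  0.0655] sides [np.float64(0.1507), np.float64(0.1737), np.float64(0.1498), np.float64(0.1733)]
cover yaw deg -164.2
red [348.3 214.5] [ 0.5295 -0.0939] blk [354.5 215. ] 12.9 [ 0.5281 -0.1124] ang 85.7 d 0.0186
red [309.7 191. ] [0.5985 0.0217] blk [312.8 197.1] 14.6 [0.5805 0.012 ] ang 28.3 d 0.0204
red [346.7 182.5] [ 0.6253 -0.0885] blk [342.8 187.6] 17.1 [ 0.6099 -0.0769] ang -37.2 d 0.0193
red [321.1 219.8] [ 0.5129 -0.0131] blk [319.4 225.9] 11.2 [ 0.4945 -0.0085] ang -14.1 d 0.019
```

```bash
cat >> meas.py <<'E'
def fit(out,yaw0=np.radians(15.8),c0=(.56,-.045)):
    N={'a':(.045,.05),'b':(.045,-.05),'c':(-.045,-.05),'d':(-.045,.05)}
    R=lambda y:np.array([[np.cos(y),-np.sin(y)],[np.sin(y),np.cos(y)]])
    asg=[]
    for P,Q,a in out:
        m=P-.01*np.array([np.cos(a),np.sin(a)]);asg.append(min(N,key=lambda k:np.linalg.norm(R(yaw0)@N[k]+c0-m)))
    def res(p):
        o=[]
        for (P,Q,a),k in zip(out,asg):
            c=R(p[2])@N[k]+p[:2];u=np.array([np.cos(a),np.sin(a)])
            o+=list(c+p[3]*u-P)+list(c-(.019-p[3])*u-Q)
        return np.array(o)
    s=least_squares(res,[*c0,yaw0,.014]);p=s.x
    print("filter",p[:2].round(4),"yaw",np.degrees(p[2]).round(2),"L",p[3].round(4),"res mm",(s.fun*1e3).round(1))
    for (P,Q,a),k in sorted(zip(out,asg),key=lambda x:x[1]):
        print(k,(R(p[2])@N[k]+p[:2]).round(4),"grip ang world",np.degrees(a).round(1),"rel filter",np.degrees(a-p[2]).round(1))
    return p
E
python3 - <<'E'
from meas import *
h,cp,o=run(cv2.imread("pics/top0.png"));p=fit(o)
y=p[2];x=np.array([np.cos(y),np.sin(y)])
yv=np.array([-x[1],x[0]])
print("cover rel filter",(cp.mean(0)[:2]-p[:2])@x,(cp.mean(0)[:2]-p[:2])@yv,"handle rel",(h[:2]-p[:2])@x,(h[:2]-p[:2])@yv)
# triangulation check
for nm,t,s in(("handle",(333.6,210.1),(298.4,226.8)),("redB",(346.7,182.5),(266.7,207.8)),("redC",(348.3,214.5),(306.1,211.8)),("redD",(321.1,219.8),(307.8,234.7)),("redA",(309.7,191),(270.1,243.3))): print(nm,tri(t,s).round(4))
E
```

```text
handle [ 0.5419 -0.0498  0.097 ] cover centre [ 0.5431 -0.0514  0.0655] sides [np.float64(0.1507), np.float64(0.1737), np.float64(0.1498), np.float64(0.1733)]
cover yaw deg -164.2
red [348.3 214.5] [ 0.5295 -0.0939] blk [354.5 215. ] 12.9 [ 0.5281 -0.1124] ang 85.7 d 0.0186
red [309.7 191. ] [0.5985 0.0217] blk [312.8 197.1] 14.6 [0.5805 0.012 ] ang 28.3 d 0.0204
red [346.7 182.5] [ 0.6253 -0.0885] blk [342.8 187.6] 17.1 [ 0.6099 -0.0769] ang -37.2 d 0.0193
red [321.1 219.8] [ 0.5129 -0.0131] blk [319.4 225.9] 11.2 [ 0.4945 -0.0085] ang -14.1 d 0.019
filter [ 0.5578 -0.0454] yaw 16.35 L 0.0126 res mm [ 0.1  0.4  0.1 -0.1 -0.5 -0.5  0.8  0.2 -0.2  0.2  0.1 -0.  -0.2 -0.1
 -0.2 -0.1]
a [0.5869 0.0152] grip ang world 28.3 rel filter 11.9
b [ 0.615  -0.0808] grip ang world -37.2 rel filter -53.5
c [ 0.5287 -0.1061] grip ang world 85.7 rel filter 69.4
d [ 0.5005 -0.0101] grip ang world -14.1 rel filter -30.4
cover rel filter -0.01572181655691196 -0.001584663140449546 handle rel -0.016494869447108606 0.00029458887487563546
handle [ 0.5425 -0.0507  0.0821]
redB [ 0.6246 -0.0882  0.1014]
redC [ 0.529  -0.0943  0.0914]
redD [ 0.5125 -0.0132  0.0982]
redA [0.5975 0.0215 0.097 ]
```

```bash
cat > go.py <<'E'
import sys,numpy as np
from scipy.spatial.transform import Rotation as Ro
from plant import robot
# usage: go.py x y z heading_deg  -> tool-axis shifts (normalised) in CURRENT axes, roll (normalised)
s=robot.get_state();w,x,y,z=s["eef_rot"];R=Ro.from_quat([x,y,z,w]).as_matrix()
H=np.degrees(np.arctan2(R[1,0],R[0,0]))
t=[float(v) for v in sys.argv[1:5]]
d=R.T@(np.array(t[:3])-s["ee_pos"])
r=(H-t[3]+180)%360-180
print("t",round(s["time"],2),"pos",s["ee_pos"].round(4),"H",H.round(1),"q6",np.degrees(s["qpos"][5]).round(1),"F",s["contact_force"].round(1),"M",s["moment"].round(2),"w",round(s["gripper_width"],3),"tilt",R[2].round(4))
print("shift norm",(d/.5).round(4),"mm",(d*1e3).round(1),"roll norm",round(r/120,4),"deg",round(r,1))
E
python3 go.py .542 -.050 .2234 16.2
python3 -m pendant '[[-0.042,0.0523,0,0],[-0.042,0.0523,0,0],[-0.042,0.0523,0,0],[-0.042,0.0523,0,0],[-0.042,0.0523,0,0]]' 0 20
```

```text
t 0.1 pos [0.2123 0.5336 0.2234] H 68.3 q6 -8.6 F [-0.6  1.  -0.7] M [0.06 0.02 0.01] w 0.999 tilt [-2.1e-03 -3.0e-04 -1.0e+00]
shift norm [-0.8406  1.0443  0.0014] mm [-420.3  522.2    0.7] roll norm 0.4341 deg 52.1
time: 0.52
ee_pos: [0.2954, 0.3867, 0.2239]
eef_rot: [0.0, 0.827, 0.562, -0.0]
contact_force: [0.7, -0.3, 0.1]
gripper_width: 0.682
```

```bash
python3 -m pendant '[[-0.042,0.0523,0,0],[-0.042,0.0523,0,0],[-0.042,0.0523,0,0],[-0.042,0.0523,0,0],[-0.042,0.0523,0,0]]'
python3 -m pendant '[[-0.042,0.0523,0,0],[-0.042,0.0523,0,0],[-0.042,0.0523,0,0],[-0.042,0.0523,0,0],[-0.042,0.0523,0,0]]'
python3 -m pendant '[[-0.042,0.0523,0,0],[-0.042,0.0523,0,0],[-0.042,0.0523,0,0],[-0.042,0.0523,0,0],[-0.042,0.0523,0,0]]'
python3 -m pendant '[[0,0,0,0.055],[0,0,0,0.055],[0,0,0,0.055],[0,0,0,0.055],[0,0,0,0.055]]'
python3 -m pendant '[[0,0,0,0.055],[0,0,0,0.055],[0,0,0,0.049],[0,0,0,0],[0,0,0,0]]'
python3 go.py .542 -.050 .12 16.2
```

```text
time: 0.93
ee_pos: [0.3781, 0.2408, 0.2241]
eef_rot: [-0.0, 0.828, 0.561, -0.0]
contact_force: [0.3, 0.5, -0.4]
gripper_width: 0.497
time: 1.35
ee_pos: [0.4608, 0.0949, 0.2241]
eef_rot: [-0.0, 0.828, 0.561, -0.0]
contact_force: [0.8, -0.2, -0.2]
gripper_width: 0.5
time: 1.77
ee_pos: [0.5434, -0.0509, 0.2239]
eef_rot: [-0.0, 0.828, 0.561, -0.0]
contact_force: [0.5, 1.5, 0.2]
gripper_width: 0.504
time: 2.18
ee_pos: [0.5428, -0.0495, 0.2237]
eef_rot: [-0.0, 0.954, 0.3, -0.001]
contact_force: [-0.2, -0.3, 0.3]
gripper_width: 0.499
time: 2.6
ee_pos: [0.5429, -0.0493, 0.224]
eef_rot: [-0.0, 0.99, 0.142, -0.0]
contact_force: [-0.1, -0.1, 0.3]
gripper_width: 0.503
t 2.6 pos [ 0.5429 -0.0493  0.224 ] H 16.4 q6 -30.7 F [-0.1 -0.1  0.3] M [-0.04  0.08 -0.04] w 0.503 tilt [-8.e-04 -4.e-04 -1.e+00]
shift norm [-0.002   0.0009  0.208 ] mm [ -1.    0.4 104. ] roll norm 0.0014 deg 0.2
```

```bash
python3 -m pendant '[[-0.002,0.001,0.05,0],[0,0,0.05,0],[0,0,0.05,0],[0,0,0.05,0],[0,0,0.008,0]]'
python3 - <<'E'
from h import *
a=viewer.grab_frame("top")[150:270,270:400];b=viewer.grab_frame("side")[130:290,220:390]
o=np.zeros((400,800,3),np.uint8);a=cv2.resize(a,(400,370),interpolation=cv2.INTER_CUBIC);b=cv2.resize(b,(400,376),interpolation=cv2.INTER_CUBIC)
o[:370,:400]=a;o[:376,400:]=b;cv2.imwrite("pics/z1.png",o)
E
```

```text
time: 3.02
ee_pos: [0.5386, -0.0492, 0.1156]
eef_rot: [-0.002, 0.99, 0.142, -0.004]
contact_force: [-1.5, 0.3, 0.2]
gripper_width: 0.5
```

View pics/z1.png

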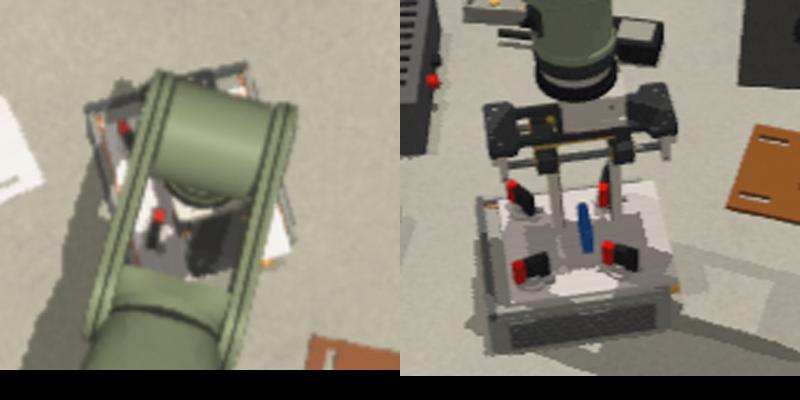

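The side crop shows the two fingers straddling the blue handle, at (555,200) and (615,195) with the handle at (585,230). They are clear of the nuts, so I'll descend and grip.

```bash
python3 -m pendant '[[0,0,0.02,0],[0,0,0.02,0],[0,0,0.012,0],[0,0,0,0],[0,0,0,0]]'
python3 go.py .542 -.050 .09 16.2
python3 -m pendant '[[0,0,0,0],[0,0,0,0],[0,0,0,0],[0,0,0,0],[0,0,0,0]]' 1 20
python3 -m pendant '[[0,0,0,0],[0,0,0,0],[0,0,0,0],[0,0,0,0],[0,0,0,0]]'
python3 go.py .542 -.050 .09 16.2
```

```text
time: 3.53
ee_pos: [0.5423, -0.0501, 0.0943]
eef_rot: [-0.0, 0.99, 0.141, -0.0]
contact_force: [0.5, 0.4, -0.0]
gripper_width: 0.502
t 3.53 pos [ 0.5423 -0.0501  0.0943] H 16.2 q6 -30.6 F [ 0.5  0.4 -0. ] M [-0.03  0.04 -0.  ] w 0.502 tilt [-3.e-04 -2.e-04 -1.e+00]
shift norm [-0.0005 -0.0004  0.0086] mm [-0.3 -0.2  4.3] roll norm 0.0002 deg 0.0
time: 3.95
ee_pos: [0.5426, -0.0502, 0.0948]
eef_rot: [0.0, 0.99, 0.141, 0.0]
contact_force: [-0.2, 0.4, 0.2]
gripper_width: 0.179
time: 4.37
ee_pos: [0.5424, -0.0502, 0.0945]
eef_rot: [0.0, 0.99, 0.141, -0.0]
contact_force: [-1.1, -0.9, 0.1]
gripper_width: 0.121
t 4.37 pos [ 0.5424 -0.0502  0.0945] H 16.2 q6 -30.6 F [-1.1 -0.9  0.1] M [-0.11  0.09  0.08] w 0.121 tilt [-0.e+00  1.e-04 -1.e+00]
shift norm [-0.0007 -0.0007  0.009 ] mm [-0.4 -0.3  4.5] roll norm 0.0001 deg 0.0
```

```bash
python3 -m pendant '[[0.006,0,0,0],[0.006,0,0,0],[0.006,0,0,0],[0.006,0,0,0],[0.004,0,0,0]]'
python3 go.py .5578 -.0454 .0945 16.2
python3 -m pendant '[[0.001,0,0,0],[0.001,0,0,0],[0.001,0,0,0],[0.001,0,0,0],[0,0,0,0]]'
python3 go.py .5578 -.0454 .0945 16.2
```

```text
time: 4.78
ee_pos: [0.556, -0.0461, 0.0943]
eef_rot: [-0.0, 0.99, 0.141, -0.0]
contact_force: [-3.0, 0.1, 2.0]
gripper_width: 0.129
t 4.78 pos [ 0.556  -0.0461  0.0943] H 16.2 q6 -29.8 F [-3.   0.1  2. ] M [-0.21  0.61  0.02] w 0.129 tilt [-5.e-04 -2.e-04 -1.e+00]
shift norm [ 0.0038 -0.0004 -0.0004] mm [ 1.9 -0.2 -0.2] roll norm 0.0002 deg 0.0
time: 5.2
ee_pos: [0.5577, -0.0457, 0.0944]
eef_rot: [-0.0, 0.99, 0.141, -0.0]
contact_force: [-3.1, -1.3, 1.1]
gripper_width: 0.128
t 5.2 pos [ 0.5577 -0.0457  0.0944] H 16.2 q6 -29.8 F [-3.1 -1.3  1.1] M [-0.29  0.62 -0.01] w 0.128 tilt [-3.e-04 -1.e-04 -1.e+00]
shift norm [ 0.0004 -0.0004 -0.0003] mm [ 0.2 -0.2 -0.1] roll norm 0.0001 deg 0.0
```

```bash
for i in 1 2 ; do python3 -m pendant '[[0.001,0,0,0],[0.001,0,0,0],[0,0,0,0],[0,0,0,0],[0,0,0,0]]' ; done
python3 go.py .5578 -.0454 .0945 16.2
```

```text
time: 5.62
ee_pos: [0.5578, -0.0457, 0.0943]
eef_rot: [0.0, 0.99, 0.141, -0.001]
contact_force: [-5.2, -2.0, 2.6]
gripper_width: 0.126
time: 6.03
ee_pos: [0.5579, -0.0457, 0.0943]
eef_rot: [0.0, 0.99, 0.141, -0.002]
contact_force: [-9.4, -3.2, 5.1]
gripper_width: 0.128
t 6.03 pos [ 0.5579 -0.0457  0.0943] H 16.2 q6 -29.7 F [-9.4 -3.2  5.1] M [-0.45  1.49  0.01] w 0.128 tilt [-4.4e-03 -4.0e-04 -1.0e+00]
shift norm [ 0.0001 -0.0006 -0.0003] mm [ 0.  -0.3 -0.2] roll norm 0.0003 deg 0.0
```

```bash
python3 -m pendant '[[-0.002,0,0,0],[0,0,0,0],[0,0,0,0],[0,0,0,0],[0,0,0,0]]' 
python3 -m pendant '[[0,0,0,0],[0,0,0,0],[0,0,0,0],[0,0,0,0],[0,0,0,0]]' -0.3
python3 go.py .5579 -.0457 .20 16.2
python3 -m pendant '[[0,0,-0.05,0],[0,0,-0.05,0],[0,0,-0.05,0],[0,0,-0.05,0],[0,0,0,0]]'
```

```text
time: 6.45
ee_pos: [0.5578, -0.0457, 0.0943]
eef_rot: [0.0, 0.99, 0.141, -0.001]
contact_force: [-5.5, -2.3, 3.4]
gripper_width: 0.126
time: 6.87
ee_pos: [0.5594, -0.0453, 0.0947]
eef_rot: [0.0, 0.99, 0.141, 0.001]
contact_force: [-0.1, -0.4, -1.0]
gripper_width: 0.44
t 6.87 pos [ 0.5594 -0.0453  0.0947] H 16.2 q6 -29.7 F [-0.1 -0.4 -1. ] M [0.02 0.09 0.01] w 0.44 tilt [ 1.2e-03  3.0e-04 -1.0e+00]
shift norm [-0.0028 -0.     -0.2107] mm [  -1.4   -0.  -105.3] roll norm 0.0002 deg 0.0
time: 7.28
ee_pos: [0.5629, -0.0461, 0.2007]
eef_rot: [0.002, 0.99, 0.141, 0.006]
contact_force: [0.9, -1.2, -0.2]
gripper_width: 0.649
```

```bash
python3 go.py .5871 .0150 .20 118.3
python3 -m pendant '[[0.018,-0.02,0,-0.058],[0,0,0,-0.058],[0,0,0,-0.058],[0,0,0,-0.058],[0,0,0,-0.058]]' -0.3
python3 -m pendant '[[0,0,0,-0.058],[0,0,0,-0.058],[0,0,0,-0.058],[0,0,0,-0.058],[0,0,0,-0.058]]'
python3 -m pendant '[[0,0,0,-0.058],[0,0,0,-0.058],[0,0,0,-0.058],[0,0,0,-0.058],[0,0,0,-0.039]]'
python3 go.py .5871 .0150 .12 118.3
python3 - <<'E'
from h import *
a=viewer.grab_frame("top")[150:270,270:400];b=viewer.grab_frame("side")[190:290,240:350]
o=np.zeros((400,800,3),np.uint8);a=cv2.resize(a,(400,370),interpolation=cv2.INTER_CUBIC);b=cv2.resize(b,(400,364),interpolation=cv2.INTER_CUBIC)
o[:370,:400]=a;o[:364,400:]=b;cv2.imwrite("pics/z2.png",o)
E
```

```text
t 7.28 pos [ 0.5629 -0.0461  0.2007] H 16.2 q6 -29.7 F [ 0.9 -1.2 -0.2] M [-0.06  0.08 -0.02] w 0.649 tilt [ 0.0106  0.0057 -0.9999]
shift norm [ 0.0807 -0.1039  0.0017] mm [ 40.4 -51.9   0.9] roll norm -0.8506 deg -102.1
time: 7.7
ee_pos: [0.5643, -0.033, 0.1933]
eef_rot: [-0.0, 0.901, 0.433, -0.0]
contact_force: [-0.1, 0.4, -1.0]
gripper_width: 0.647
time: 8.12
ee_pos: [0.5642, -0.0331, 0.1932]
eef_rot: [-0.001, 0.73, 0.683, -0.0]
contact_force: [-0.5, -0.2, 0.7]
gripper_width: 0.653
time: 8.53
ee_pos: [0.5643, -0.0331, 0.1932]
eef_rot: [-0.001, 0.51, 0.86, -0.0]
contact_force: [0.8, -0.5, 1.1]
gripper_width: 0.649
t 8.53 pos [ 0.5643 -0.0331  0.1932] H 118.6 q6 -130.8 F [ 0.8 -0.5  1.1] M [ 0.07  0.05 -0.01] w 0.649 tilt [ 9.e-04 -7.e-04 -1.e+00]
shift norm [0.0624 0.0863 0.1464] mm [31.2 43.2 73.2] roll norm 0.0029 deg 0.3
```

View pics/z2.png

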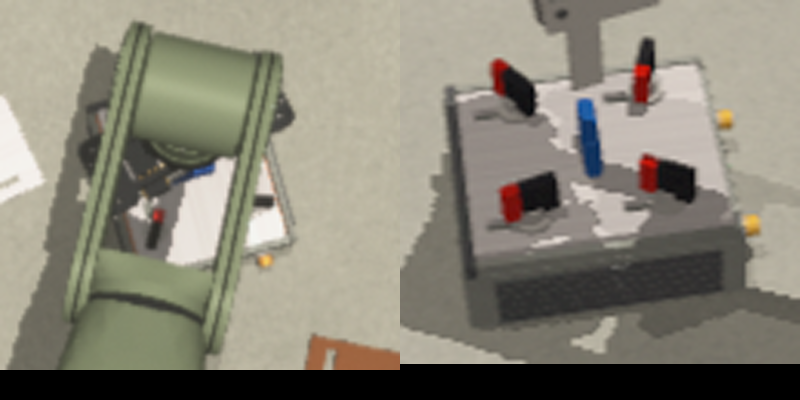

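The side crop shows the cover flush against the dark stop at the left, near (455,150), with no gap. I'll move over nut a.

```bash
python3 -m pendant '[[0.02,0.03,0,0],[0.02,0.03,0,0],[0.022,0.026,0,0],[0,0,0,0],[0,0,0,0]]' 0.3
python3 -m pendant '[[0,0,0.04,0],[0,0,0.04,0],[0,0,0.04,0],[0,0,0.026,0],[0,0,0,0]]'
python3 go.py .5871 .0150 .0945 118.3
python3 - <<'E'
from h import *
b=viewer.grab_frame("side")[170:290,220:360]
cv2.imwrite("pics/z3.png",cv2.resize(b,(700,600),interpolation=cv2.INTER_CUBIC))
E
```

```text
time: 9.05
ee_pos: [0.5875, 0.0149, 0.1937]
eef_rot: [-0.0, 0.513, 0.859, -0.0]
contact_force: [1.3, 0.2, -0.4]
gripper_width: 0.362
time: 9.47
ee_pos: [0.5846, 0.014, 0.1176]
eef_rot: [-0.003, 0.513, 0.858, -0.002]
contact_force: [-0.7, 0.1, 0.1]
gripper_width: 0.35
t 9.47 pos [0.5846 0.014  0.1176] H 118.2 q6 -125.3 F [-0.7  0.1  0.1] M [ 0.02  0.03 -0.07] w 0.35 tilt [ 0.0041 -0.0063 -1.    ]
shift norm [-0.0007  0.0057  0.0461] mm [-0.4  2.8 23.1] roll norm -0.0005 deg -0.1
```

View pics/z3.png

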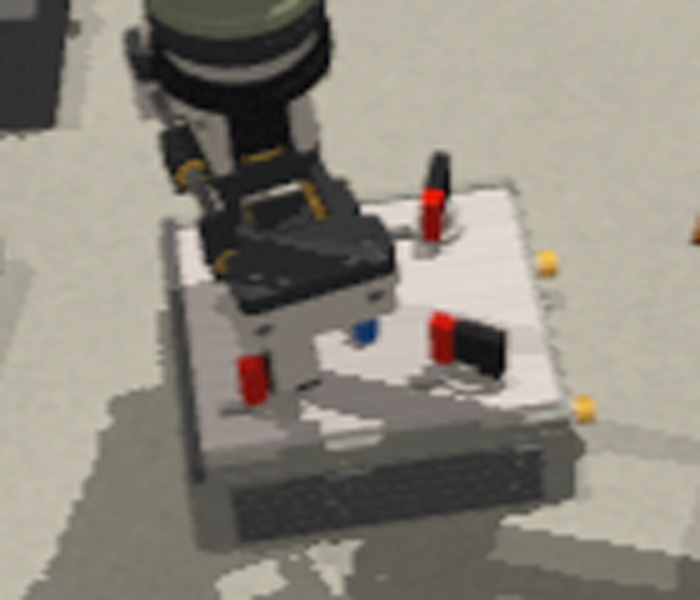

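The side crop shows the near finger in front of nut a at (290,340), with the nut's red end at (252,380) sticking out beside it. I'll descend and close.

```bash
python3 -m pendant '[[0,0,0.02,0],[0,0,0.02,0],[0,0,0.01,0],[0,0,0,0],[0,0,0,0]]'
python3 go.py .5871 .0150 .0945 118.3
python3 -m pendant '[[0,0,0,0],[0,0,0,0],[0,0,0,0],[0,0,0,0],[0,0,0,0]]' 1 30
python3 go.py .5871 .0150 .0945 118.3
```

```text
time: 9.93
ee_pos: [0.5876, 0.0144, 0.0962]
eef_rot: [-0.0, 0.513, 0.859, -0.0]
contact_force: [0.1, -0.0, 0.1]
gripper_width: 0.348
t 9.93 pos [0.5876 0.0144 0.0962] H 118.3 q6 -125.4 F [ 0.1 -0.   0.1] M [0.07 0.03 0.02] w 0.348 tilt [ 3.e-04 -4.e-04 -1.e+00]
shift norm [ 0.0014 -0.0003  0.0034] mm [ 0.7 -0.2  1.7] roll norm 0.0003 deg 0.0
time: 10.35
ee_pos: [0.5878, 0.0151, 0.0969]
eef_rot: [-0.0, 0.513, 0.859, 0.001]
contact_force: [-1.2, 2.2, 2.1]
gripper_width: 0.141
t 10.35 pos [0.5878 0.0151 0.0969] H 118.3 q6 -125.4 F [-1.2  2.2  2.1] M [ 0.59  0.26 -0.03] w 0.141 tilt [ 9.e-04  7.e-04 -1.e+00]
shift norm [ 0.0006 -0.0013  0.0049] mm [ 0.3 -0.7  2.4] roll norm 0.0003 deg 0.0
```

```bash
python3 -m pendant '[[0,0,0,0],[0,0,0,0],[0,0,0,0],[0,0,0,0],[0,0,0,0]]'
python3 -m pendant '[[0,0,0.0004,0.05],[0,0,0.0004,0.05],[0,0,0.0004,0.05],[0,0,0.0004,0.05],[0,0,0.0004,0.05]]'
python3 go.py .5871 .0150 .0945 118.3
```

```text
time: 10.77
ee_pos: [0.5878, 0.015, 0.0968]
eef_rot: [-0.0, 0.512, 0.859, 0.0]
contact_force: [-1.7, 5.4, 5.1]
gripper_width: 0.141
time: 11.18
ee_pos: [0.588, 0.0145, 0.096]
eef_rot: [0.0, 0.719, 0.695, 0.0]
contact_force: [-2.0, 3.0, 5.6]
gripper_width: 0.138
t 11.18 pos [0.588  0.0145 0.096 ] H 88.1 q6 -95.1 F [-2.   3.   5.6] M [0.77 0.39 0.07] w 0.138 tilt [ 0.e+00  6.e-04 -1.e+00]
shift norm [ 0.0009 -0.0019  0.0031] mm [ 0.5 -0.9  1.5] roll norm -0.252 deg -30.2
```

Run:
```python
from h import *
b=viewer.grab_frame("side")[170:290,220:360]
cv2.imwrite("pics/z4.png",cv2.resize(b,(700,600),interpolation=cv2.INTER_CUBIC))
```

```text
(no output)
```

View pics/z4.png

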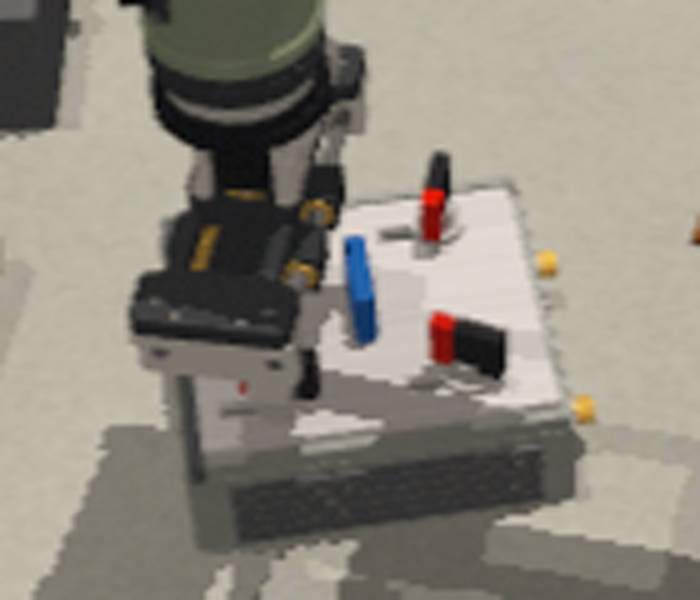

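Nut a is turning with the jaws: its black end now shows at (305,375) and its red end is behind the finger at (240,387). I'll keep going.

```bash
python3 -m pendant '[[0,0,0.0004,0.055],[0,0,0.0004,0.055],[0,0,0.0004,0.055],[0,0,0.0004,0.055],[0,0,0.0004,0.055]]'
python3 go.py .5871 .0150 .0945 118.3
python3 -m pendant '[[0,0,0.0004,0.055],[0,0,0.0004,0.055],[0,0,0.0004,0.055],[0,0,0.0004,0.055],[0,0,0.0004,0.055]]'
python3 go.py .5871 .0150 .0945 118.3
python3 -m pendant '[[0,0,0.0004,0.055],[0,0,0.0004,0.055],[0,0,0.0004,0.055],[0,0,0.0004,0.055],[0,0,0.0004,0.055]]'
python3 go.py .5871 .0150 .0945 118.3
```

```text
time: 11.65
ee_pos: [0.5879, 0.014, 0.0951]
eef_rot: [0.0, 0.887, 0.462, -0.0]
contact_force: [-2.4, 2.3, 6.0]
gripper_width: 0.137
t 11.65 pos [0.5879 0.014  0.0951] H 55.0 q6 -62.1 F [-2.4  2.3  6. ] M [0.49 0.52 0.05] w 0.137 tilt [-6.e-04  7.e-04 -1.e+00]
shift norm [ 0.0007 -0.0024  0.0011] mm [ 0.3 -1.2  0.6] roll norm -0.5272 deg -63.3
time: 12.07
ee_pos: [0.5875, 0.0137, 0.0941]
eef_rot: [0.001, 0.982, 0.191, -0.001]
contact_force: [-2.7, 1.8, 7.7]
gripper_width: 0.138
t 12.07 pos [0.5875 0.0137 0.0941] H 22.0 q6 -29.1 F [-2.7  1.8  7.7] M [0.32 0.81 0.11] w 0.138 tilt [-0.0013  0.001  -1.    ]
shift norm [ 0.0003 -0.0027 -0.0008] mm [ 0.1 -1.3 -0.4] roll norm -0.8021 deg -96.3
time: 12.48
ee_pos: [0.587, 0.0137, 0.0931]
eef_rot: [0.001, 0.995, -0.095, -0.001]
contact_force: [-4.7, 2.1, 9.1]
gripper_width: 0.142
t 12.48 pos [0.587  0.0137 0.0931] H -10.9 q6 3.9 F [-4.7  2.1  9.1] M [0.31 1.06 0.09] w 0.142 tilt [-0.0017  0.0019 -1.    ]
shift norm [-0.0003 -0.0026 -0.0027] mm [-0.1 -1.3 -1.4] roll norm -1.0771 deg -129.2
```

```bash
python3 -m pendant '[[0,0,0.0004,0.05],[0,0,0.0004,0.05],[0,0,0.0004,0.05],[0,0,0.0004,0.05],[0,0,0.0004,0.03]]'
python3 go.py .5871 .0150 .0945 118.3
python3 -m pendant '[[0,0,0.0002,0.02],[0,0,0.0002,0.02],[0,0,0.0002,0.02],[0,0,0.0002,0.02],[0,0,0,0]]'
python3 go.py .5871 .0150 .0945 118.3
```

```text
time: 12.9
ee_pos: [0.5866, 0.0139, 0.0925]
eef_rot: [0.001, 0.944, -0.329, -0.001]
contact_force: [-6.2, 2.0, 12.0]
gripper_width: 0.14
t 12.9 pos [0.5866 0.0139 0.0925] H -38.5 q6 31.5 F [-6.2  2.  12. ] M [0.5  1.43 0.12] w 0.14 tilt [-0.0015  0.0028 -1.    ]
shift norm [-0.0006 -0.0024 -0.0041] mm [-0.3 -1.2 -2. ] roll norm -1.3065 deg -156.8
time: 13.32
ee_pos: [0.5865, 0.014, 0.0922]
eef_rot: [0.001, 0.914, -0.406, -0.001]
contact_force: [-7.4, 1.2, 11.5]
gripper_width: 0.145
t 13.32 pos [0.5865 0.014  0.0922] H -47.9 q6 40.9 F [-7.4  1.2 11.5] M [0.45 1.53 0.13] w 0.145 tilt [-0.0013  0.003  -1.    ]
shift norm [-0.0007 -0.0022 -0.0045] mm [-0.4 -1.1 -2.3] roll norm -1.385 deg -166.2
```

```bash
python3 -m pendant '[[0,0,-0.002,0.02],[0,0,0,0.02],[0,0,0,0],[0,0,0,0],[0,0,0,0]]'
python3 go.py .5871 .0150 .0945 118.3
python3 -m pendant '[[0,0,0,0.02],[0,0,0,0.02],[0,0,0,0],[0,0,0,0],[0,0,0,0]]'
python3 go.py .5871 .0150 .0945 118.3
python3 -m pendant '[[0,0,0,0.02],[0,0,0,0.02],[0,0,0,0],[0,0,0,0],[0,0,0,0]]'
python3 go.py .5871 .0150 .0945 118.3
```

```text
time: 13.73
ee_pos: [0.5864, 0.0141, 0.0923]
eef_rot: [0.001, 0.896, -0.443, -0.001]
contact_force: [-4.8, 2.1, 6.4]
gripper_width: 0.143
t 13.73 pos [0.5864 0.0141 0.0923] H -52.6 q6 45.6 F [-4.8  2.1  6.4] M [0.44 1.19 0.12] w 0.143 tilt [-0.0013  0.0031 -1.    ]
shift norm [-0.0006 -0.0022 -0.0044] mm [-0.3 -1.1 -2.2] roll norm -1.4243 deg -170.9
time: 14.15
ee_pos: [0.5864, 0.0141, 0.0923]
eef_rot: [0.001, 0.877, -0.48, -0.001]
contact_force: [-5.1, 2.8, 8.0]
gripper_width: 0.141
t 14.15 pos [0.5864 0.0141 0.0923] H -57.4 q6 50.4 F [-5.1  2.8  8. ] M [0.46 1.15 0.27] w 0.141 tilt [-0.0011  0.0033 -1.    ]
shift norm [-0.0007 -0.0022 -0.0045] mm [-0.3 -1.1 -2.2] roll norm -1.4641 deg -175.7
time: 14.57
ee_pos: [0.5854, 0.0136, 0.0922]
eef_rot: [0.002, 0.856, -0.516, -0.002]
contact_force: [-6.5, 0.7, 10.9]
gripper_width: 0.144
t 14.57 pos [0.5854 0.0136 0.0922] H -62.2 q6 55.2 F [-6.5  0.7 10.9] M [0.16 1.73 0.16] w 0.144 tilt [-0.0011  0.006  -1.    ]
shift norm [-0.0009 -0.0043 -0.0046] mm [-0.5 -2.2 -2.3] roll norm 1.4959 deg 179.5
```

```bash
python3 -m pendant '[[0,0,-0.001,0.02],[0,0,0,0.02],[0,0,0,0],[0,0,0,0],[0,0,0,0]]'
python3 go.py .5871 .0150 .0945 118.3
python3 -m pendant '[[0,0,0,0],[0,0,0,0],[0,0,0,0],[0,0,0,0],[0,0,0,0]]' 0
python3 -m pendant '[[0,0,-0.04,0],[0,0,-0.04,0],[0,0,-0.04,0],[0,0,-0.04,0],[0,0,0,0]]' 
python3 go.py .5285 -.1062 .17 -4
python3 - <<'E'
from h import *
b=viewer.grab_frame("side")[170:290,220:360]
cv2.imwrite("pics/z5.png",cv2.resize(b,(700,600),interpolation=cv2.INTER_CUBIC))
E
```

```text
time: 14.98
ee_pos: [0.5862, 0.014, 0.0923]
eef_rot: [0.001, 0.834, -0.552, -0.001]
contact_force: [-5.2, 2.3, 6.1]
gripper_width: 0.15
t 14.98 pos [0.5862 0.014  0.0923] H -67.0 q6 60.0 F [-5.2  2.3  6.1] M [0.48 1.06 0.28] w 0.15 tilt [-5.0e-04  3.9e-03 -1.0e+00]
shift norm [-0.0011 -0.0025 -0.0044] mm [-0.6 -1.3 -2.2] roll norm 1.4559 deg 174.7
time: 15.4
ee_pos: [0.5879, 0.0139, 0.0923]
eef_rot: [0.0, 0.834, -0.553, 0.0]
contact_force: [0.4, -0.1, 0.3]
gripper_width: 0.472
time: 15.82
ee_pos: [0.5912, 0.0138, 0.1774]
eef_rot: [-0.002, 0.834, -0.552, 0.004]
contact_force: [1.2, -0.0, 0.5]
gripper_width: 0.5
t 15.82 pos [0.5912 0.0138 0.1774] H -67.1 q6 60.0 F [ 1.2 -0.   0.5] M [ 0.02  0.14 -0.01] w 0.5 tilt [ 0.005  -0.0081 -1.    ]
shift norm [0.1722 0.2091 0.014 ] mm [ 86.1 104.5   7. ] roll norm -0.5255 deg -63.1
```

View pics/z5.png

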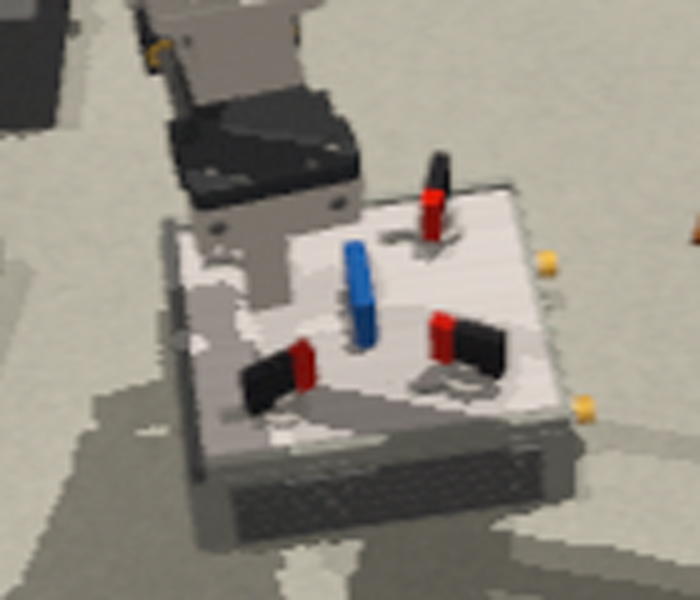

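Run:
```python
from h import *
P=plane("side",[[220+246/5,170+376/5],[220+303/5,170+343/5]],.0965);print(P);d=P[1]-P[0];print(np.degrees(np.arctan2(d[1],d[0])),np.linalg.norm(d),P.mean(0))
```

```text
[[0.59742171 0.02698977 0.0965    ]
 [0.57454966 0.00410164 0.0965    ]]
-134.9798634084936 0.03235733077512854 [0.58598569 0.0155457  0.0965    ]
```

```bash
python3 -m pendant '[[0.06,0.03,0,0],[0.06,0.03,0,0],[0.06,0.03,0,0],[0.06,0.03,0,0],[0.06,0.03,0,0]]' 
python3 -m pendant '[[0.06,0.03,0,0],[0.06,0.03,0,0],[0.06,0.03,0,0],[0.06,0.03,0,0],[0,0,0,0]]'
python3 - <<'E'
from meas import *
im=viewer.grab_frame("top");cv2.imwrite("pics/top6.png",im)
cv2.imwrite("pics/z6.png",cv2.resize(im[160:260,285:385],(600,600),interpolation=cv2.INTER_CUBIC))
h,cp,o=run(im);fit(o)
E
```

```text
time: 16.28
ee_pos: [0.5758, -0.154, 0.1703]
eef_rot: [0.0, 0.834, -0.552, -0.001]
contact_force: [0.1, -0.9, -0.3]
gripper_width: 0.497
time: 16.7
ee_pos: [0.5668, -0.2928, 0.1703]
eef_rot: [0.001, 0.832, -0.555, -0.0]
contact_force: [-1.3, 0.4, -0.2]
gripper_width: 0.501
handle [ 0.557  -0.0447  0.097 ] cover centre [ 0.5569 -0.0459  0.0655] sides [np.float64(0.1469), np.float64(0.1727), np.float64(0.146), np.float64(0.1723)]
cover yaw deg -164.0
red [348.3 214.5] [ 0.5295 -0.094 ] blk [355.1 215.1] 19.4 [ 0.5278 -0.1141] ang 85.1 d 0.0202
red [314.4 198.2] [0.5772 0.0074] blk [310.4 193.4] 14.2 [0.5913 0.0195] ang -139.5 d 0.0186
red [320.9 219.8] [ 0.5129 -0.0128] blk [319.4 225.7] 11.8 [ 0.4951 -0.0085] ang -13.5 d 0.0184
red [346.7 182.5] [ 0.6253 -0.0885] blk [342.8 187.6] 17.0 [ 0.6099 -0.0769] ang -37.1 d 0.0192
filter [ 0.5578 -0.0456] yaw 16.36 L 0.0125 res mm [ 0.2  0.1  0.3  1.3  0.3 -0.4  0.6 -0.2 -0.3 -0.5 -0.9 -0.3 -0.3  0.1
 -0.1 -0.1]
a [0.5869 0.015 ] grip ang world -139.5 rel filter -155.8
b [ 0.6151 -0.0809] grip ang world -37.1 rel filter -53.5
c [ 0.5287 -0.1063] grip ang world 85.1 rel filter 68.8
d [ 0.5005 -0.0103] grip ang world -13.5 rel filter -29.9
```

View pics/z6.png

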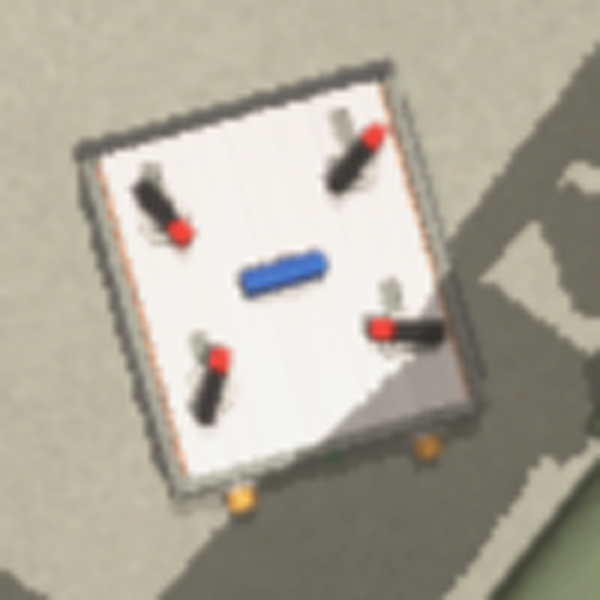

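The top view with the cover clear shows nut a at crop (162,212) with its red end now pointing back. It has turned about 168 deg: moment was 0.1 N m while turning, then jumped to 0.28 when the jaws slipped at the stop. The cover is home, with its centre within 1 mm of x=0. Next is the diagonal nut, c.

```bash
python3 -m pendant '[[0,0,0,-0.058],[0,0,0,-0.058],[0,0,0,-0.058],[0,0,0,-0.058],[0,0,0,-0.058]]' 0.3
python3 -m pendant '[[0,0,0,-0.058],[0,0,0,-0.058],[0,0,0,-0.058],[0,0,0,-0.058],[0,0,0,0]]' 
python3 go.py .5286 -.1063 .12 -4.7
```

```text
time: 17.17
ee_pos: [0.5681, -0.2849, 0.1707]
eef_rot: [-0.001, 0.962, -0.274, -0.001]
contact_force: [-0.2, -0.4, 0.7]
gripper_width: 0.35
time: 17.58
ee_pos: [0.5681, -0.2849, 0.1709]
eef_rot: [-0.001, 0.999, -0.037, -0.001]
contact_force: [0.1, 0.0, 0.1]
gripper_width: 0.349
t 17.58 pos [ 0.5681 -0.2849  0.1709] H -4.2 q6 -30.2 F [0.1 0.  0.1] M [-0.05  0.07  0.01] w 0.349 tilt [-0.0024 -0.0017 -1.    ]
shift norm [-0.1049 -0.3503  0.1026] mm [ -52.5 -175.1   51.3] roll norm 0.0039 deg 0.5
```

```bash
python3 -m pendant '[[-0.021,-0.07,0,0.004],[-0.021,-0.07,0,0],[-0.021,-0.07,0,0],[-0.021,-0.07,0,0],[-0.021,-0.07,0,0]]'
python3 -m pendant '[[0,0,0.04,0],[0,0,0.04,0],[0,0,0.02,0],[0,0,0,0],[0,0,0,0]]'
python3 go.py .5286 -.1063 .0945 -4.7
python3 - <<'E'
from h import *
b=viewer.grab_frame("side")[170:290,220:360]
cv2.imwrite("pics/z7.png",cv2.resize(b,(700,600),interpolation=cv2.INTER_CUBIC))
E
```

```text
time: 18.0
ee_pos: [0.5297, -0.1055, 0.1715]
eef_rot: [-0.0, 0.999, -0.044, -0.001]
contact_force: [-0.0, -0.2, -0.1]
gripper_width: 0.347
time: 18.42
ee_pos: [0.5303, -0.1076, 0.1217]
eef_rot: [-0.0, 0.999, -0.043, -0.001]
contact_force: [-0.6, -0.3, -0.1]
gripper_width: 0.349
t 18.42 pos [ 0.5303 -0.1076  0.1217] H -5.0 q6 -15.7 F [-0.6 -0.3 -0.1] M [ 0.    0.05 -0.03] w 0.349 tilt [-2.2e-03 -7.0e-04 -1.0e+00]
shift norm [-0.0035 -0.0023  0.0543] mm [-1.8 -1.2 27.2] roll norm -0.0023 deg -0.3
```

View pics/z7.png

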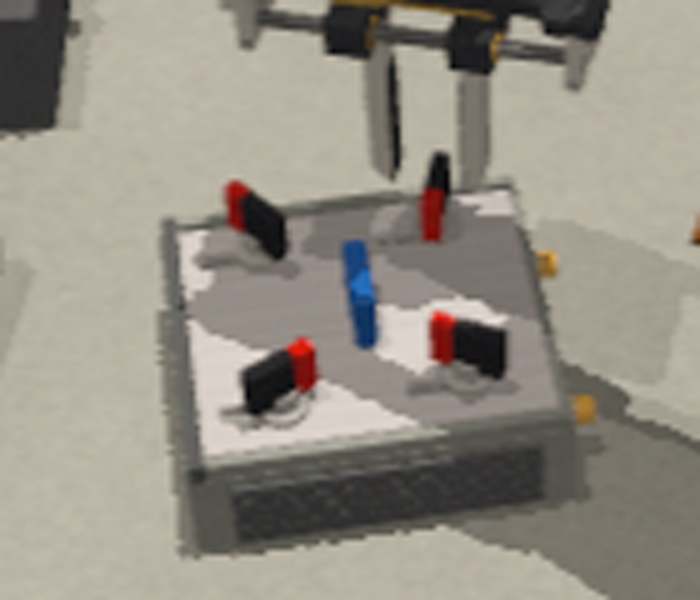

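The fingers at (380,170) and (475,175) straddle nut c at (437,190). Descending and gripping.

```bash
python3 -m pendant '[[-0.0035,-0.002,0.02,0],[0,0,0.02,0],[0,0,0.011,0],[0,0,0,0],[0,0,0,0]]'
python3 go.py .5286 -.1063 .0945 -4.7
python3 -m pendant '[[0,0,0,0],[0,0,0,0],[0,0,0,0],[0,0,0,0],[0,0,0,0]]' 1 30
python3 -m pendant '[[0,0,0,0],[0,0,0,0],[0,0,0,0],[0,0,0,0],[0,0,0,0]]'
python3 go.py .5286 -.1063 .0945 -4.7
```

```text
time: 18.88
ee_pos: [0.5288, -0.1069, 0.0963]
eef_rot: [-0.0, 0.999, -0.043, -0.001]
contact_force: [-1.0, -0.2, -1.3]
gripper_width: 0.348
t 18.88 pos [ 0.5288 -0.1069  0.0963] H -4.9 q6 -15.7 F [-1.  -0.2 -1.3] M [-0.04  0.14 -0.03] w 0.348 tilt [-1.5e-03 -4.0e-04 -1.0e+00]
shift norm [-0.0005 -0.0012  0.0037] mm [-0.2 -0.6  1.8] roll norm -0.0019 deg -0.2
time: 19.3
ee_pos: [0.5287, -0.107, 0.0973]
eef_rot: [0.0, 0.999, -0.043, -0.001]
contact_force: [-4.2, -0.9, 2.5]
gripper_width: 0.134
time: 19.72
ee_pos: [0.5288, -0.107, 0.0973]
eef_rot: [0.0, 0.999, -0.043, -0.001]
contact_force: [-5.1, -1.2, 5.2]
gripper_width: 0.136
t 19.72 pos [ 0.5288 -0.107   0.0973] H -4.9 q6 -15.7 F [-5.1 -1.2  5.2] M [-0.13  1.07  0.01] w 0.136 tilt [-1.3e-03  2.0e-04 -1.0e+00]
shift norm [-0.0005 -0.0013  0.0055] mm [-0.2 -0.7  2.8] roll norm -0.0016 deg -0.2
```

```bash
python3 -m pendant '[[0,0,0,0],[0,0,0,0],[0,0,-0.008,0],[0,0,0,0],[0,0,0,0]]' 0.5
python3 -m pendant '[[0,0,0,0],[0,0,0,0],[0,0,0,0],[0,0,0,0],[0,0,0,0]]' 1 30
python3 -m pendant '[[0,0,0,0],[0,0,0,0],[0,0,0,0],[0,0,0,0],[0,0,0,0]]'
python3 go.py .5286 -.1063 .0945 -4.7
```

```text
time: 20.13
ee_pos: [0.5302, -0.1071, 0.1015]
eef_rot: [0.0, 0.999, -0.043, 0.001]
contact_force: [0.1, -0.6, 0.4]
gripper_width: 0.25
time: 20.55
ee_pos: [0.5287, -0.1068, 0.1009]
eef_rot: [-0.0, 0.999, -0.043, -0.001]
contact_force: [-3.0, -0.1, 2.3]
gripper_width: 0.108
time: 20.97
ee_pos: [0.5288, -0.1068, 0.1009]
eef_rot: [-0.0, 0.999, -0.043, -0.001]
contact_force: [-4.2, 0.2, 3.1]
gripper_width: 0.103
t 20.97 pos [ 0.5288 -0.1068  0.1009] H -4.9 q6 -15.7 F [-4.2  0.2  3.1] M [ 0.    0.92 -0.01] w 0.103 tilt [-1.4e-03 -1.0e-04 -1.0e+00]
shift norm [-0.0004 -0.001   0.0128] mm [-0.2 -0.5  6.4] roll norm -0.0017 deg -0.2
```

At TCP z 0.101 the jaws close to 10 mm, the true grip thickness. On nut a I had gripped 4 mm lower, at 13 mm, so its hold may have slipped early. Nut c hasn't turned yet, so I'll re-check nut a's stop with a proper grip first.

```bash
python3 -m pendant '[[0,0,0,0],[0,0,0,0],[0,0,0,0],[0,0,-0.06,0],[0,0,-0.06,0]]' 0.3
python3 -m pendant '[[0,0,0,0.056],[0,0,0,0.056],[0,0,0,0.056],[0,0,0,0.056],[0,0,0,0.056]]' 
python3 -m pendant '[[0,0,0,0.056],[0,0,0,0.036],[0,0,0,0],[0,0,0,0],[0,0,0,0]]' 
python3 go.py .5869 .0150 .12 -49.5
```

```text
time: 21.38
ee_pos: [0.528, -0.1063, 0.1595]
eef_rot: [-0.001, 0.999, -0.043, -0.002]
contact_force: [-0.0, 0.4, 0.8]
gripper_width: 0.346
time: 21.8
ee_pos: [0.5302, -0.1071, 0.1614]
eef_rot: [-0.0, 0.943, -0.333, 0.001]
contact_force: [-0.9, 0.2, -0.0]
gripper_width: 0.352
time: 22.22
ee_pos: [0.5296, -0.107, 0.1611]
eef_rot: [-0.0, 0.908, -0.418, 0.0]
contact_force: [-0.1, 0.5, 0.3]
gripper_width: 0.351
t 22.22 pos [ 0.5296 -0.107   0.1611] H -49.4 q6 28.8 F [-0.1  0.5  0.3] M [-0.06  0.11 -0.03] w 0.351 tilt [ 5.e-04 -4.e-04 -1.e+00]
shift norm [-0.111  -0.2456  0.0823] mm [ -55.5 -122.8   41.1] roll norm 0.0004 deg 0.1
```

```bash
python3 -m pendant '[[-0.028,-0.0614,0,0],[-0.028,-0.0614,0,0],[-0.028,-0.0614,0,0],[-0.027,-0.0614,0,0],[0,0,0,0]]'
python3 -m pendant '[[0,0,0.04,0],[0,0,0.04,0],[0,0,0.04,0],[0,0,0.009,0],[0,0,0,0]]'
python3 -m pendant '[[0,0,0,0],[0,0,0,0],[0,0,0,0],[0,0,0,0],[0,0,0,0]]' 1 30
python3 go.py .5869 .0150 .0965 -49.5
python3 -m pendant '[[0,0,0,0],[0,0,0,0],[0,0,0,0],[0,0,0,0],[0,0,0,0]]'
python3 go.py .5869 .0150 .0965 -49.5
```

```text
time: 22.63
ee_pos: [0.5888, 0.0199, 0.1613]
eef_rot: [-0.002, 0.909, -0.416, 0.001]
contact_force: [0.1, -0.7, -0.0]
gripper_width: 0.351
time: 23.05
ee_pos: [0.5849, 0.0149, 0.0945]
eef_rot: [0.001, 0.908, -0.419, -0.002]
contact_force: [-0.0, 0.1, 0.2]
gripper_width: 0.347
time: 23.47
ee_pos: [0.5875, 0.0152, 0.098]
eef_rot: [-0.001, 0.908, -0.419, 0.001]
contact_force: [-1.0, 1.1, 4.2]
gripper_width: 0.103
t 23.47 pos [0.5875 0.0152 0.098 ] H -49.5 q6 42.5 F [-1.   1.1  4.2] M [0.17 0.34 0.21] w 0.103 tilt [ 0.001  -0.0016 -1.    ]
shift norm [-0.0005  0.0011  0.0031] mm [-0.2  0.6  1.5] roll norm -0.0001 deg -0.0
time: 23.88
ee_pos: [0.5875, 0.0152, 0.098]
eef_rot: [-0.0, 0.908, -0.419, 0.001]
contact_force: [-2.1, 0.8, 5.7]
gripper_width: 0.105
t 23.88 pos [0.5875 0.0152 0.098 ] H -49.5 q6 42.5 F [-2.1  0.8  5.7] M [0.22 0.42 0.17] w 0.105 tilt [ 0.0012 -0.0014 -1.    ]
shift norm [-0.0005  0.0012  0.0031] mm [-0.3  0.6  1.5] roll norm -0.0 deg -0.0
```

```bash
python3 -m pendant '[[0,0,0,0.015],[0,0,0,0.01],[0,0,0,0],[0,0,0,0],[0,0,0,0]]'
python3 go.py .5869 .0150 .0965 -49.5
python3 -m pendant '[[0,0,0,0.015],[0,0,0,0.01],[0,0,0,0],[0,0,0,0],[0,0,0,0]]'
python3 go.py .5869 .0150 .0965 -49.5
```

```text
time: 24.3
ee_pos: [0.5875, 0.0152, 0.098]
eef_rot: [-0.0, 0.897, -0.442, 0.001]
contact_force: [-2.3, 1.4, 6.1]
gripper_width: 0.109
t 24.3 pos [0.5875 0.0152 0.098 ] H -52.5 q6 45.5 F [-2.3  1.4  6.1] M [0.21 0.47 0.45] w 0.109 tilt [ 0.0014 -0.0014 -1.    ]
shift norm [-0.0005  0.0012  0.003 ] mm [-0.3  0.6  1.5] roll norm -0.0246 deg -3.0
time: 24.72
ee_pos: [0.5874, 0.0151, 0.098]
eef_rot: [-0.0, 0.885, -0.465, 0.001]
contact_force: [-1.7, 0.6, 6.9]
gripper_width: 0.112
t 24.72 pos [0.5874 0.0151 0.098 ] H -55.4 q6 48.5 F [-1.7  0.6  6.9] M [0.15 0.42 0.57] w 0.112 tilt [ 0.0013 -0.0011 -1.    ]
shift norm [-0.0004  0.001   0.003 ] mm [-0.2  0.5  1.5] roll norm -0.0494 deg -5.9
```

Nut a is confirmed at its stop: with a true 10 mm grip, the moment rises to 0.57 N m within 6 deg. Now back to nut c.

```bash
python3 -m pendant '[[0,0,0,-0.02],[0,0,0,0],[0,0,0,0],[0,0,-0.06,0],[0,0,-0.06,0]]' 0.3
python3 -m pendant '[[0,0,0,-0.057],[0,0,0,-0.057],[0,0,0,-0.057],[0,0,0,-0.057],[0,0,0,-0.057]]' 
python3 -m pendant '[[0,0,0,-0.057],[0,0,0,-0.057],[0,0,0,0],[0,0,0,0],[0,0,0,0]]' 
python3 go.py .5286 -.1067 .12 -4.7
```

```text
time: 25.13
ee_pos: [0.5843, 0.0151, 0.1543]
eef_rot: [0.001, 0.894, -0.448, -0.003]
contact_force: [0.3, -0.5, 0.5]
gripper_width: 0.35
time: 25.55
ee_pos: [0.5867, 0.0148, 0.1564]
eef_rot: [0.0, 0.987, -0.162, -0.0]
contact_force: [0.2, 0.5, 0.6]
gripper_width: 0.351
time: 25.97
ee_pos: [0.5867, 0.0149, 0.1564]
eef_rot: [0.0, 0.999, -0.047, -0.0]
contact_force: [-0.7, 0.1, 0.5]
gripper_width: 0.348
t 25.97 pos [0.5867 0.0149 0.1564] H -5.4 q6 -1.6 F [-0.7  0.1  0.5] M [-0.05  0.05 -0.01] w 0.348 tilt [-2.e-04  0.e+00 -1.e+00]
shift norm [-0.0927  0.2532  0.0728] mm [-46.3 126.6  36.4] roll norm -0.0061 deg -0.7
```

```bash
python3 -m pendant '[[-0.023,0.0633,0,-0.006],[-0.023,0.0633,0,0],[-0.023,0.0633,0,0],[-0.0235,0.0633,0,0],[0,0,0,0]]'
python3 -m pendant '[[0,0,0.035,0],[0,0,0.035,0],[0,0,0.035,0],[0,0,0.0,0],[0,0,0,0]]'
python3 go.py .5286 -.1067 .1015 -4.7
```

```text
time: 26.38
ee_pos: [0.5283, -0.1119, 0.1565]
eef_rot: [0.001, 0.999, -0.043, -0.001]
contact_force: [0.3, -0.2, -0.2]
gripper_width: 0.352
time: 26.8
ee_pos: [0.5295, -0.1067, 0.1032]
eef_rot: [-0.0, 0.999, -0.04, -0.001]
contact_force: [-0.0, -0.1, 0.0]
gripper_width: 0.347
t 26.8 pos [ 0.5295 -0.1067  0.1032] H -4.6 q6 -16.0 F [-0.  -0.1  0. ] M [-0.05  0.02  0.01] w 0.347 tilt [-2.4e-03 -9.0e-04 -1.0e+00]
shift norm [-0.0018  0.0001  0.0034] mm [-0.9  0.   1.7] roll norm 0.0009 deg 0.1
```

```bash
python3 -m pendant '[[-0.001,0,0.003,0],[0,0,0,0],[0,0,0,0],[0,0,0,0],[0,0,0,0]]' 1 30
python3 -m pendant '[[0,0,0,0],[0,0,0,0],[0,0,0,0],[0,0,0.0003,0.05],[0,0,0.0003,0.05]]'
python3 go.py .5286 -.1067 .1015 -4.7
python3 -m pendant '[[0,0,0.0003,0.055],[0,0,0.0003,0.055],[0,0,0.0003,0.055],[0,0,0.0003,0.055],[0,0,0.0003,0.055]]'
python3 go.py .5286 -.1067 .1015 -4.7
python3 -m pendant '[[0,0,0.0003,0.055],[0,0,0.0003,0.055],[0,0,0.0003,0.055],[0,0,0.0003,0.055],[0,0,0.0003,0.055]]'
python3 go.py .5286 -.1067 .1015 -4.7
```

```text
time: 27.22
ee_pos: [0.5288, -0.1073, 0.1034]
eef_rot: [0.0, 0.999, -0.039, -0.001]
contact_force: [-4.5, 0.3, 4.5]
gripper_width: 0.102
time: 27.63
ee_pos: [0.5286, -0.1073, 0.1031]
eef_rot: [0.0, 0.989, -0.146, -0.001]
contact_force: [-3.8, -0.7, 5.5]
gripper_width: 0.102
t 27.63 pos [ 0.5286 -0.1073  0.1031] H -16.8 q6 -3.8 F [-3.8 -0.7  5.5] M [-0.03  1.02  0.06] w 0.102 tilt [-2.5e-03  8.0e-04 -1.0e+00]
shift norm [-0.0003 -0.0011  0.0031] mm [-0.2 -0.5  1.6] roll norm -0.1009 deg -12.1
time: 28.05
ee_pos: [0.5283, -0.1071, 0.1021]
eef_rot: [0.001, 0.907, -0.421, -0.002]
contact_force: [-4.9, 1.1, 5.4]
gripper_width: 0.103
t 28.05 pos [ 0.5283 -0.1071  0.1021] H -49.8 q6 29.2 F [-4.9  1.1  5.4] M [0.11 1.05 0.09] w 0.103 tilt [-0.0025  0.0023 -1.    ]
shift norm [-0.0002 -0.0009  0.0013] mm [-0.1 -0.4  0.6] roll norm -0.3762 deg -45.1
time: 28.47
ee_pos: [0.5281, -0.1067, 0.1012]
eef_rot: [0.001, 0.75, -0.662, -0.002]
contact_force: [-5.6, 1.3, 5.0]
gripper_width: 0.108
t 28.47 pos [ 0.5281 -0.1067  0.1012] H -82.9 q6 62.2 F [-5.6  1.3  5. ] M [0.26 1.14 0.07] w 0.108 tilt [-0.0015  0.0036 -1.    ]
shift norm [ 0.0001 -0.001  -0.0007] mm [ 0.  -0.5 -0.3] roll norm -0.6513 deg -78.2
```

```bash
python3 -m pendant '[[0,0,0.0003,0.055],[0,0,0.0003,0.055],[0,0,0.0003,0.055],[0,0,0.0003,0.055],[0,0,0,0]]'
python3 go.py .5286 -.1067 .1015 -4.7
python3 -m pendant '[[0,0,0,0],[0,0,0,0],[0,0,-0.04,0],[0,0,-0.06,0],[0,0,0,-0.058]]' 0.3
python3 -m pendant '[[0,0,0,-0.058],[0,0,0,-0.058],[0,0,0,-0.058],[0,0,0,-0.058],[0,0,0,-0.058]]'
python3 -m pendant '[[0,0,0,-0.058],[0,0,0,-0.058],[0,0,0,-0.058],[0,0,0,-0.058],[0,0,0,-0.058]]'
python3 -m pendant '[[0,0,0,-0.058],[0,0,0,-0.058],[0,0,0,-0.058],[0,0,0,-0.058],[0,0,0,-0.058]]'
python3 -m pendant '[[0,0,0,-0.058],[0,0,0,-0.058],[0,0,0,-0.058],[0,0,0,-0.058],[0,0,0,-0.058]]'
python3 -m pendant '[[0,0,0,-0.058],[0,0,0,-0.058],[0,0,0,-0.058],[0,0,0,-0.058],[0,0,0,0]]'
python3 go.py .5281 -.1067 .1 70.4
```

```text
time: 28.88
ee_pos: [0.5282, -0.1064, 0.1005]
eef_rot: [-0.001, -0.58, 0.815, 0.002]
contact_force: [-4.0, 1.0, 4.2]
gripper_width: 0.099
t 28.88 pos [ 0.5282 -0.1064  0.1005] H -109.2 q6 88.5 F [-4.   1.   4.2] M [ 0.42  1.08 -0.09] w 0.099 tilt [-4.0e-04  3.9e-03 -1.0e+00]
shift norm [ 0.0002 -0.0009 -0.0021] mm [ 0.1 -0.5 -1. ] roll norm -0.8705 deg -104.5
time: 29.3
ee_pos: [0.5341, -0.1089, 0.156]
eef_rot: [0.003, -0.63, 0.776, -0.005]
contact_force: [1.4, 0.5, 0.8]
gripper_width: 0.349
time: 29.72
ee_pos: [0.5304, -0.1076, 0.1506]
eef_rot: [-0.0, 0.835, -0.551, 0.001]
contact_force: [-0.1, -0.0, 0.3]
gripper_width: 0.352
time: 30.13
ee_pos: [0.5304, -0.1076, 0.1505]
eef_rot: [0.0, 0.961, -0.276, 0.001]
contact_force: [-0.1, 0.8, -0.5]
gripper_width: 0.348
time: 30.55
ee_pos: [0.5304, -0.1076, 0.1505]
eef_rot: [0.0, 1.0, 0.024, 0.001]
contact_force: [-0.2, 0.2, -0.3]
gripper_width: 0.352
time: 30.97
ee_pos: [0.5304, -0.1076, 0.1505]
eef_rot: [0.001, 0.947, 0.322, 0.001]
contact_force: [0.5, -0.9, -0.2]
gripper_width: 0.346
time: 31.38
ee_pos: [0.5303, -0.1076, 0.1505]
eef_rot: [0.001, 0.843, 0.539, 0.0]
contact_force: [0.0, -0.2, 0.2]
gripper_width: 0.353
t 31.38 pos [ 0.5303 -0.1076  0.1505] H 65.2 q6 -85.8 F [ 0.  -0.2  0.2] M [-0.02  0.02 -0.03] w 0.353 tilt [ 1.0e-04  1.5e-03 -1.0e+00]
shift norm [-0.0002 -0.005   0.101 ] mm [-0.1 -2.5 50.5] roll norm -0.0436 deg -5.2
```

```bash
python3 -m pendant '[[0,-0.002,0.034,-0.0445],[0,0,0.034,0],[0,0,0.034,0],[0,0,0,0],[0,0,0,0]]'
python3 go.py .5284 -.1067 .0985 70.6
python3 -m pendant '[[0,0,0,0],[0,0,0,0],[0,0,0,0],[0,0,0,0],[0,0,0,0]]' 1 30
python3 go.py .5284 -.1067 .0985 70.6
```

```text
time: 31.8
ee_pos: [0.5283, -0.1067, 0.0985]
eef_rot: [-0.001, 0.818, 0.576, -0.001]
contact_force: [-0.1, -0.2, 0.5]
gripper_width: 0.346
t 31.8 pos [ 0.5283 -0.1067  0.0985] H 70.3 q6 -90.9 F [-0.1 -0.2  0.5] M [-0.03 -0.04  0.12] w 0.346 tilt [ 1.0e-04 -1.9e-03 -1.0e+00]
shift norm [ 0.0001  0.0002 -0.    ] mm [ 0.1  0.1 -0. ] roll norm -0.0027 deg -0.3
time: 32.22
ee_pos: [0.5297, -0.107, 0.1002]
eef_rot: [0.001, 0.817, 0.576, 0.001]
contact_force: [-0.6, 0.8, 1.4]
gripper_width: 0.105
t 32.22 pos [ 0.5297 -0.107   0.1002] H 70.4 q6 -91.0 F [-0.6  0.8  1.4] M [ 0.16 -0.06 -0.  ] w 0.105 tilt [ 4.0e-04  2.1e-03 -1.0e+00]
shift norm [-0.0004 -0.0026  0.0034] mm [-0.2 -1.3  1.7] roll norm -0.0018 deg -0.2
```

```bash
python3 -m pendant '[[0,0,0.0003,0.055],[0,0,0.0003,0.055],[0,0,0.0003,0.055],[0,0,0.0003,0.055],[0,0,0.0003,0.055]]'
python3 go.py .5284 -.1067 .0985 70.6
python3 -m pendant '[[0,0,0.0003,0.04],[0,0,0.0003,0.04],[0,0,0.0003,0.04],[0,0,0,0.03],[0,0,0,0]]'
python3 go.py .5284 -.1067 .0985 70.6
python3 -m pendant '[[0,0,0.0002,0.02],[0,0,0.0002,0.02],[0,0,0,0],[0,0,0,0],[0,0,0,0]]'
python3 go.py .5284 -.1067 .0985 70.6
python3 -m pendant '[[0,0,0.0002,0.02],[0,0,0.0002,0.02],[0,0,0,0],[0,0,0,0],[0,0,0,0]]'
python3 go.py .5284 -.1067 .0985 70.6
```

```text
time: 32.63
ee_pos: [0.5294, -0.1075, 0.0993]
eef_rot: [0.001, 0.948, 0.318, 0.0]
contact_force: [-0.5, -0.6, 2.5]
gripper_width: 0.104
t 32.63 pos [ 0.5294 -0.1075  0.0993] H 37.1 q6 -57.7 F [-0.5 -0.6  2.5] M [-0.19  0.18  0.05] w 0.104 tilt [ 1.0e-04  1.8e-03 -1.0e+00]
shift norm [-0.0006 -0.0024  0.0016] mm [-0.3 -1.2  0.8] roll norm -0.2792 deg -33.5
time: 33.05
ee_pos: [0.5291, -0.1076, 0.0988]
eef_rot: [0.001, 0.986, 0.168, 0.0]
contact_force: [-1.4, -1.4, 3.6]
gripper_width: 0.104
t 33.05 pos [ 0.5291 -0.1076  0.0988] H 19.3 q6 -40.0 F [-1.4 -1.4  3.6] M [-0.4   0.39 -0.05] w 0.104 tilt [-0.      0.0017 -1.    ]
shift norm [-0.0006 -0.0022  0.0006] mm [-0.3 -1.1  0.3] roll norm -0.4271 deg -51.3
time: 33.47
ee_pos: [0.529, -0.1077, 0.0987]
eef_rot: [0.001, 0.992, 0.128, 0.0]
contact_force: [-2.2, -2.2, 5.6]
gripper_width: 0.104
t 33.47 pos [ 0.529  -0.1077  0.0987] H 14.7 q6 -35.3 F [-2.2 -2.2  5.6] M [-0.43  0.52 -0.04] w 0.104 tilt [-0.      0.0015 -1.    ]
shift norm [-0.0007 -0.0022  0.0003] mm [-0.3 -1.1  0.2] roll norm -0.4655 deg -55.9
time: 33.88
ee_pos: [0.5289, -0.1077, 0.0985]
eef_rot: [0.001, 0.996, 0.087, -0.0]
contact_force: [-3.2, -2.0, 5.7]
gripper_width: 0.102
t 33.88 pos [ 0.5289 -0.1077  0.0985] H 9.9 q6 -30.6 F [-3.2 -2.   5.7] M [-0.44  0.59 -0.07] w 0.102 tilt [-2.0e-04  1.5e-03 -1.0e+00]
shift norm [-0.0006 -0.0021  0.    ] mm [-0.3 -1.1  0. ] roll norm -0.5055 deg -60.7
```

Turned 165 deg so far and still free. Continuing in small steps.

```bash
for i in 1; do
python3 -m pendant '[[0,0,0.0002,0.02],[0,0,0.0002,0.02],[0,0,0,0],[0,0,0,0],[0,0,0,0]]'
python3 go.py .5284 -.1067 .0985 70.6
python3 -m pendant '[[0,0,0.0002,0.02],[0,0,0.0002,0.02],[0,0,0,0],[0,0,0,0],[0,0,0,0]]'
python3 go.py .5284 -.1067 .0985 70.6
python3 -m pendant '[[0,0,0.0002,0.02],[0,0,0.0002,0.02],[0,0,0,0],[0,0,0,0],[0,0,0,0]]'
python3 go.py .5284 -.1067 .0985 70.6; done | grep pos
```

```text
ee_pos: [0.5288, -0.1077, 0.0984]
t 34.3 pos [ 0.5288 -0.1077  0.0984] H 5.1 q6 -25.8 F [-3.1 -1.   6.9] M [-0.47  0.69  0.01] w 0.104 tilt [-3.0e-04  1.5e-03 -1.0e+00]
ee_pos: [0.5287, -0.1077, 0.0982]
t 34.72 pos [ 0.5287 -0.1077  0.0982] H 0.3 q6 -21.0 F [-4.  -1.2  7.5] M [-0.38  0.8   0.05] w 0.103 tilt [-4.0e-04  1.6e-03 -1.0e+00]
ee_pos: [0.5287, -0.1077, 0.0981]
t 35.13 pos [ 0.5287 -0.1077  0.0981] H -4.4 q6 -16.2 F [-4.  -1.7  7.9] M [-0.38  0.86  0.33] w 0.104 tilt [-5.0e-04  1.8e-03 -1.0e+00]
```

```bash
python3 -m pendant '[[0,0,0,0.015],[0,0,0,0.015],[0,0,0,0],[0,0,0,0],[0,0,0,0]]'
python3 go.py .5284 -.1067 .0985 70.6
python3 -m pendant '[[0,0,0,-0.02],[0,0,0,0],[0,0,0,0],[0,0,-0.06,0],[0,0,-0.06,0]]' 0.3
python3 go.py .6150 -.0810 .15 52.9
```

```text
time: 35.55
ee_pos: [0.5287, -0.1077, 0.0982]
eef_rot: [0.001, 0.998, -0.069, -0.0]
contact_force: [-3.2, -1.6, 8.0]
gripper_width: 0.111
t 35.55 pos [ 0.5287 -0.1077  0.0982] H -7.9 q6 -12.6 F [-3.2 -1.6  8. ] M [-0.38  0.81  0.57] w 0.111 tilt [-3.0e-04  2.1e-03 -1.0e+00]
shift norm [-0.0009 -0.002  -0.0007] mm [-0.4 -1.  -0.3] roll norm -0.6545 deg -78.5
time: 35.97
ee_pos: [0.5266, -0.1059, 0.1548]
eef_rot: [-0.001, 0.999, -0.051, -0.003]
contact_force: [1.7, -0.9, 0.3]
gripper_width: 0.348
t 35.97 pos [ 0.5266 -0.1059  0.1548] H -5.8 q6 -14.8 F [ 1.7 -0.9  0.3] M [-0.06  0.04 -0.02] w 0.348 tilt [-0.0065 -0.0021 -1.    ]
shift norm [ 0.171  -0.0673  0.0087] mm [ 85.5 -33.7   4.4] roll norm -0.4892 deg -58.7
```

Nut c is at its stop (0.57 N m). Now nut b.

```bash
python3 -m pendant '[[0.057,-0.0224,0,0],[0.057,-0.0224,0,0],[0.057,-0.0224,0,0],[0,0,0,-0.055],[0,0,0,-0.055]]'
python3 -m pendant '[[0,0,0,-0.055],[0,0,0,-0.055],[0,0,0,-0.055],[0,0,0,-0.055],[0,0,0,-0.055]]'
python3 -m pendant '[[0,0,0,-0.055],[0,0,0,-0.049],[0,0,0,0],[0,0,0,0],[0,0,0,0]]'
python3 go.py .6150 -.0812 .1015 52.9
```

```text
time: 36.38
ee_pos: [0.6186, -0.0813, 0.1561]
eef_rot: [-0.0, 0.998, 0.068, -0.0]
contact_force: [-0.3, -0.3, -0.1]
gripper_width: 0.35
time: 36.8
ee_pos: [0.6171, -0.0818, 0.1563]
eef_rot: [-0.0, 0.937, 0.348, -0.0]
contact_force: [-0.2, -0.4, 0.6]
gripper_width: 0.351
time: 37.22
ee_pos: [0.6172, -0.082, 0.1567]
eef_rot: [-0.0, 0.896, 0.444, -0.0]
contact_force: [0.2, 0.2, 0.0]
gripper_width: 0.353
t 37.22 pos [ 0.6172 -0.082   0.1567] H 52.8 q6 -68.3 F [0.2 0.2 0. ] M [ 0.04 -0.07  0.02] w 0.353 tilt [ 0.e+00 -4.e-04 -1.e+00]
shift norm [-0.0014 -0.0044  0.1103] mm [-0.7 -2.2 55.2] roll norm -0.0012 deg -0.1
```

```bash
python3 -m pendant '[[-0.001,-0.004,0.037,0],[0,0,0.037,0],[0,0,0.035,0],[0,0,0,0],[0,0,0,0]]'
python3 -m pendant '[[0,0,0,0],[0,0,0,0],[0,0,0,0],[0,0,0,0],[0,0,0,0]]' 1 30
python3 -m pendant '[[0,0,0,0],[0,0,0,0],[0,0,0,0],[0,0,0.0003,0.05],[0,0,0.0003,0.05]]'
python3 go.py .6150 -.0812 .1015 52.9
```

```text
time: 37.63
ee_pos: [0.6144, -0.081, 0.1013]
eef_rot: [-0.001, 0.896, 0.445, -0.001]
contact_force: [0.7, 0.1, -0.1]
gripper_width: 0.348
time: 38.05
ee_pos: [0.616, -0.082, 0.1038]
eef_rot: [0.001, 0.895, 0.445, 0.0]
contact_force: [-1.3, -0.9, 3.7]
gripper_width: 0.105
time: 38.47
ee_pos: [0.6159, -0.0821, 0.1034]
eef_rot: [0.001, 0.938, 0.347, 0.0]
contact_force: [-2.3, -2.4, 5.4]
gripper_width: 0.1
t 38.47 pos [ 0.6159 -0.0821  0.1034] H 40.6 q6 -56.1 F [-2.3 -2.4  5.4] M [-0.46  0.44  0.04] w 0.1 tilt [-1.e-04  2.e-03 -1.e+00]
shift norm [-0.0001 -0.0026  0.0039] mm [-0.1 -1.3  1.9] roll norm -0.1024 deg -12.3
```

```bash
(for i in 1; do
python3 -m pendant '[[0,0,0.0003,0.055],[0,0,0.0003,0.055],[0,0,0.0003,0.055],[0,0,0.0003,0.055],[0,0,0.0003,0.055]]'
python3 go.py .6150 -.0812 .1015 52.9
python3 -m pendant '[[0,0,0.0003,0.055],[0,0,0.0003,0.055],[0,0,0.0003,0.055],[0,0,0.0003,0.055],[0,0,0.0003,0.055]]'
python3 go.py .6150 -.0812 .1015 52.9
python3 -m pendant '[[0,0,0.0003,0.055],[0,0,0.0003,0.055],[0,0,0.0003,0.055],[0,0,0.0003,0.055],[0,0,0.0003,0.055]]'
python3 go.py .6150 -.0812 .1015 52.9
python3 -m pendant '[[0,0,0.0003,0.055],[0,0,0.0003,0.055],[0,0,0.0003,0.055],[0,0,0.0003,0.055],[0,0,0.0003,0.055]]'
python3 go.py .6150 -.0812 .1015 52.9; done) | egrep 't |shift'
```

```text
t 38.88 pos [ 0.6153 -0.0824  0.1025] H 7.6 q6 -23.1 F [-2.8 -2.3  5.8] M [-0.6   0.7   0.04] w 0.104 tilt [-5.e-04  2.e-03 -1.e+00]
shift norm [-0.0003 -0.0024  0.002 ] mm [-0.1 -1.2  1. ] roll norm -0.3777 deg -45.3
t 39.3 pos [ 0.6147 -0.0823  0.1015] H -25.4 q6 9.9 F [-4.5 -3.1  7. ] M [-0.52  0.99  0.04] w 0.104 tilt [-8.0e-04  2.3e-03 -1.0e+00]
shift norm [-0.0003 -0.0023  0.0001] mm [-0.2 -1.2  0. ] roll norm -0.6528 deg -78.3
t 39.72 pos [ 0.6141 -0.0819  0.1006] H -58.4 q6 42.9 F [-5.5 -1.1  6.8] M [-0.38  1.19  0.07] w 0.103 tilt [-7.e-04  3.e-03 -1.e+00]
shift norm [-0.0003 -0.0022 -0.0019] mm [-0.2 -1.1 -0.9] roll norm -0.9278 deg -111.3
t 40.13 pos [ 0.614  -0.0813  0.0996] H -91.4 q6 75.9 F [-5.5  0.3  7.4] M [-0.09  1.18  0.04] w 0.106 tilt [-1.0e-04  3.4e-03 -1.0e+00]
shift norm [-0.0002 -0.0021 -0.0038] mm [-0.1 -1.  -1.9] roll norm -1.2027 deg -144.3
```

```bash
(for i in 1; do
python3 -m pendant '[[0,0,0.0003,0.04],[0,0,0.0003,0.04],[0,0,0.0003,0.03],[0,0,0,0],[0,0,0,0]]'
python3 go.py .6150 -.0812 .1015 52.9
python3 -m pendant '[[0,0,0.0002,0.02],[0,0,0.0002,0.02],[0,0,0,0.02],[0,0,0,0],[0,0,0,0]]'
python3 go.py .6150 -.0812 .1015 52.9
python3 -m pendant '[[0,0,0.0002,0.02],[0,0,0.0002,0.02],[0,0,0,0],[0,0,0,0],[0,0,0,0]]'
python3 go.py .6150 -.0812 .1015 52.9; done) | egrep 't |shift'
```

```text
t 40.55 pos [ 0.614  -0.081   0.0993] H -104.3 q6 88.8 F [-5.2  0.3  7.3] M [-0.01  1.17 -0.09] w 0.102 tilt [ 3.0e-04  3.3e-03 -1.0e+00]
shift norm [-0.0002 -0.002  -0.0045] mm [-0.1 -1.  -2.2] roll norm -1.3102 deg -157.2
t 40.97 pos [ 0.614  -0.0809  0.0991] H -111.5 q6 96.0 F [-5.2  0.3  7.1] M [ 0.05  1.11 -0.04] w 0.103 tilt [ 5.0e-04  3.3e-03 -1.0e+00]
shift norm [-0.0001 -0.002  -0.0049] mm [-0.1 -1.  -2.4] roll norm -1.3701 deg -164.4
t 41.38 pos [ 0.6141 -0.0808  0.0989] H -116.3 q6 100.8 F [-5.5  0.2  6. ] M [ 0.04  1.12 -0.  ] w 0.103 tilt [ 5.0e-04  3.3e-03 -1.0e+00]
shift norm [-0.0001 -0.002  -0.0052] mm [-0.  -1.  -2.6] roll norm -1.4101 deg -169.2
```

```bash
(for i in 1; do
python3 -m pendant '[[0,0,0.0002,0.02],[0,0,0.0002,0.02],[0,0,0,0],[0,0,0,0],[0,0,0,0]]'
python3 go.py .6150 -.0812 .1015 52.9
python3 -m pendant '[[0,0,0.0002,0.02],[0,0,0.0002,0.02],[0,0,0,0],[0,0,0,0],[0,0,0,0]]'
python3 go.py .6150 -.0812 .1015 52.9
 done) | egrep 't |shift'
```

```text
t 41.8 pos [ 0.6141 -0.0807  0.0988] H -121.1 q6 105.6 F [-5.6  0.4  8.5] M [0.18 1.16 0.01] w 0.101 tilt [ 7.0e-04  3.2e-03 -1.0e+00]
shift norm [-0.0001 -0.002  -0.0055] mm [-0.  -1.  -2.7] roll norm -1.4501 deg -174.0
t 42.22 pos [ 0.6142 -0.0807  0.0987] H -125.9 q6 110.4 F [-5.   1.2  8.2] M [0.22 1.17 0.04] w 0.103 tilt [ 8.0e-04  3.1e-03 -1.0e+00]
shift norm [-0.0001 -0.0019 -0.0057] mm [-0.1 -1.  -2.8] roll norm -1.4901 deg -178.8
```

```bash
(for i in 1; do
python3 -m pendant '[[0,0,0.0002,0.02],[0,0,0.0002,0.02],[0,0,0,0],[0,0,0,0],[0,0,0,0]]'
python3 go.py .6150 -.0812 .1015 52.9
python3 -m pendant '[[0,0,0.0002,0.02],[0,0,0.0002,0.02],[0,0,0,0],[0,0,0,0],[0,0,0,0]]'
python3 go.py .6150 -.0812 .1015 52.9
 done) | egrep 't |shift'
```

```text
t 42.63 pos [ 0.6142 -0.0806  0.0986] H -130.6 q6 115.1 F [-4.9  0.5  8.9] M [0.25 1.16 0.45] w 0.106 tilt [ 0.0012  0.0028 -1.    ]
shift norm [-0.0002 -0.0019 -0.0057] mm [-0.1 -1.  -2.9] roll norm 1.4706 deg 176.5
t 43.05 pos [ 0.6144 -0.0807  0.0986] H -135.4 q6 119.9 F [-4.9  1.3  8.5] M [0.22 1.13 0.54] w 0.112 tilt [ 0.0014  0.0021 -1.    ]
shift norm [-0.0001 -0.0015 -0.0057] mm [-0.1 -0.8 -2.9] roll norm 1.4308 deg 171.7
```

Nut b is at its stop (0.54 N m). Last is nut d.

```bash
(python3 -m pendant '[[0,0,0,-0.02],[0,0,0,0],[0,0,0,0],[0,0,-0.06,0],[0,0,-0.06,0]]' 0.3
python3 -m pendant '[[0,0,0,-0.058],[0,0,0,-0.058],[0,0,0,-0.058],[0,0,0,-0.058],[0,0,0,-0.058]]'
python3 -m pendant '[[0,0,0,-0.058],[0,0,0,-0.058],[0,0,0,-0.058],[0,0,0,-0.058],[0,0,0,-0.058]]'
python3 -m pendant '[[0,0,0,-0.058],[0,0,0,-0.058],[0,0,0,-0.058],[0,0,0,-0.058],[0,0,0,-0.058]]'
python3 -m pendant '[[0,0,0,-0.058],[0,0,0,-0.058],[0,0,0,-0.058],[0,0,0,-0.058],[0,0,0,-0.058]]'
python3 -m pendant '[[0,0,0,-0.058],[0,0,0,-0.058],[0,0,0,-0.058],[0,0,0,-0.058],[0,0,0,-0.058]]'
python3 -m pendant '[[0,0,0,-0.058],[0,0,0,-0.058],[0,0,0,-0.058],[0,0,0,-0.058],[0,0,0,-0.058]]') | grep ee_
python3 go.py .5006 -.0101 .15 76.2
```

```text
ee_pos: [0.613, -0.0805, 0.1548]
ee_pos: [0.6153, -0.0811, 0.157]
ee_pos: [0.6152, -0.0811, 0.1569]
ee_pos: [0.6152, -0.0811, 0.1569]
ee_pos: [0.6152, -0.0811, 0.1569]
ee_pos: [0.6153, -0.0811, 0.157]
ee_pos: [0.6152, -0.0811, 0.1569]
t 45.97 pos [ 0.6152 -0.0811  0.1569] H 76.0 q6 -91.5 F [ 1.1 -0.  -0.1] M [0.05 0.01 0.06] w 0.349 tilt [ 4.e-04 -7.e-04 -1.e+00]
shift norm [ 0.0822 -0.2569  0.014 ] mm [  41.1 -128.4    7. ] roll norm -0.002 deg -0.2
```

```bash
python3 -m pendant '[[0.0205,-0.0642,0,0],[0.0205,-0.0642,0,0],[0.0205,-0.0642,0,0],[0.0207,-0.0642,0,-0.002],[0,0,0,0]]'
python3 go.py .5006 -.0101 .15 76.2
python3 - <<'E'
from meas import *
im=viewer.grab_frame("side")[170:290,220:360]
cv2.imwrite("pics/z8.png",cv2.resize(im,(700,600),interpolation=cv2.INTER_CUBIC))
E
```

```text
time: 46.38
ee_pos: [0.4944, -0.0063, 0.155]
eef_rot: [-0.004, 0.788, 0.616, -0.002]
contact_force: [1.0, 0.0, -0.4]
gripper_width: 0.352
t 46.38 pos [ 0.4944 -0.0063  0.155 ] H 76.0 q6 -86.9 F [ 1.   0.  -0.4] M [ 0.02 -0.02  0.01] w 0.352 tilt [ 9.e-04 -9.e-03 -1.e+00]
shift norm [-0.0044  0.0139  0.0099] mm [-2.2  7.   5. ] roll norm -0.0017 deg -0.2
```

View pics/z8.png

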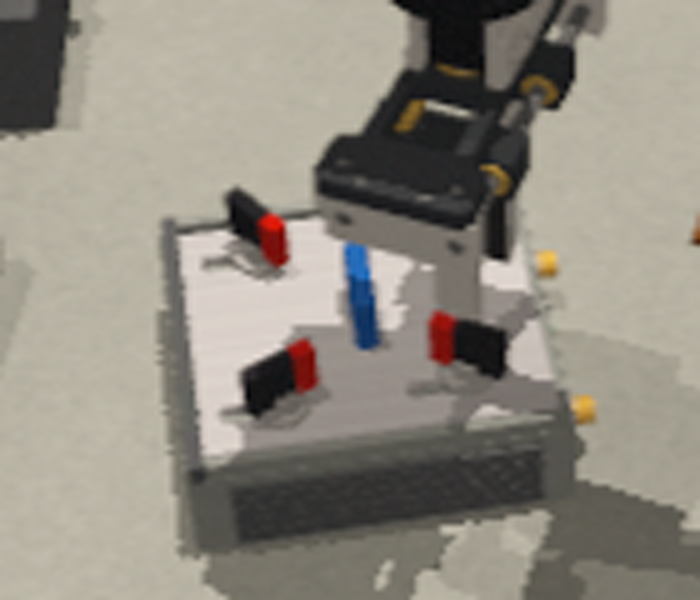

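Nut b at (258,225) now has its red end reversed, and the gripper is above nut d at (467,345). Descending.

```bash
python3 -m pendant '[[0,0,0.036,0],[0,0,0.036,0],[0,0,0.037,0],[0,0,0,0],[0,0,0,0]]'
python3 go.py .5006 -.0101 .102 76.2
python3 -m pendant '[[0,0,0,0],[0,0,0,0],[0,0,0,0],[0,0,0,0],[0,0,0,0]]' 1 30
python3 -m pendant '[[0,0,0,0],[0,0,0,0],[0,0,0,0],[0,0,0.0003,0.05],[0,0,0.0003,0.05]]'
python3 go.py .5006 -.0101 .102 76.2
```

```text
time: 46.85
ee_pos: [0.5013, -0.0101, 0.1023]
eef_rot: [-0.001, 0.789, 0.615, -0.001]
contact_force: [-0.6, -0.2, 0.1]
gripper_width: 0.345
t 46.85 pos [ 0.5013 -0.0101  0.1023] H 75.9 q6 -86.9 F [-0.6 -0.2  0.1] M [ 0.02 -0.01 -0.  ] w 0.345 tilt [-1.0e-04 -1.8e-03 -1.0e+00]
shift norm [-0.0003 -0.0013  0.0006] mm [-0.2 -0.6  0.3] roll norm -0.0028 deg -0.3
time: 47.27
ee_pos: [0.502, -0.0107, 0.1041]
eef_rot: [0.001, 0.788, 0.615, 0.0]
contact_force: [-0.4, -3.2, 2.9]
gripper_width: 0.101
time: 47.68
ee_pos: [0.5019, -0.011, 0.1037]
eef_rot: [0.002, 0.85, 0.527, 0.0]
contact_force: [-1.7, -4.7, 5.7]
gripper_width: 0.105
t 47.68 pos [ 0.5019 -0.011   0.1037] H 63.7 q6 -74.7 F [-1.7 -4.7  5.7] M [-1.13  0.21  0.06] w 0.105 tilt [-0.0016  0.0026 -1.    ]
shift norm [ 0.0004 -0.0032  0.0034] mm [ 0.2 -1.6  1.7] roll norm -0.1044 deg -12.5
```

```bash
(for i in 1; do
python3 -m pendant '[[0,0,0.0003,0.055],[0,0,0.0003,0.055],[0,0,0.0003,0.055],[0,0,0.0003,0.055],[0,0,0.0003,0.055]]'
python3 go.py .5006 -.0101 .102 76.2
python3 -m pendant '[[0,0,0.0003,0.055],[0,0,0.0003,0.055],[0,0,0.0003,0.055],[0,0,0.0003,0.055],[0,0,0.0003,0.055]]'
python3 go.py .5006 -.0101 .102 76.2
python3 -m pendant '[[0,0,0.0003,0.055],[0,0,0.0003,0.055],[0,0,0.0003,0.055],[0,0,0.0003,0.055],[0,0,0.0003,0.055]]'
python3 go.py .5006 -.0101 .102 76.2
python3 -m pendant '[[0,0,0.0003,0.055],[0,0,0.0003,0.055],[0,0,0.0003,0.055],[0,0,0.0003,0.055],[0,0,0.0003,0.055]]'
python3 go.py .5006 -.0101 .102 76.2; 
python3 -m pendant '[[0,0,0.0003,0.04],[0,0,0.0003,0.04],[0,0,0.0003,0.03],[0,0,0,0],[0,0,0,0]]'
python3 go.py .5006 -.0101 .102 76.2; done) | egrep 't |shift'
```

```text
t 48.1 pos [ 0.5014 -0.0116  0.1028] H 30.6 q6 -41.6 F [-2.2 -8.3  5.8] M [-1.52  0.5   0.04] w 0.103 tilt [-0.0016  0.0034 -1.    ]
shift norm [ 0.0001 -0.0033  0.0015] mm [ 0.1 -1.7  0.8] roll norm -0.3797 deg -45.6
t 48.52 pos [ 0.5007 -0.0118  0.1018] H -2.4 q6 -8.6 F [-3.4 -7.8  5.9] M [-1.66  0.8   0.06] w 0.102 tilt [-0.0012  0.0042 -1.    ]
shift norm [-0.0003 -0.0033 -0.0004] mm [-0.1 -1.7 -0.2] roll norm -0.6546 deg -78.6
t 48.93 pos [ 0.4999 -0.0115  0.1008] H -35.4 q6 24.4 F [-5.3 -7.2  7.5] M [-1.51  1.07  0.06] w 0.103 tilt [-4.0e-04  4.8e-03 -1.0e+00]
shift norm [-0.0005 -0.003  -0.0023] mm [-0.3 -1.5 -1.2] roll norm -0.9296 deg -111.6
t 49.35 pos [ 0.4995 -0.0109  0.0999] H -68.4 q6 57.4 F [-5.3 -6.2  6.5] M [-1.26  1.2   0.04] w 0.103 tilt [ 8.0e-04  4.8e-03 -1.0e+00]
shift norm [-0.0007 -0.0027 -0.0041] mm [-0.4 -1.4 -2.1] roll norm -1.2046 deg -144.6
t 49.77 pos [ 0.4993 -0.0107  0.0995] H -81.3 q6 70.3 F [-6.3 -6.3  8.5] M [-1.11  1.29 -0.06] w 0.104 tilt [ 0.0012  0.0047 -1.    ]
shift norm [-0.0007 -0.0027 -0.0049] mm [-0.3 -1.3 -2.5] roll norm -1.3122 deg -157.5
```

```bash
(for i in 1; do
python3 -m pendant '[[0,0,0.0002,0.02],[0,0,0.0002,0.02],[0,0,0,0.02],[0,0,0,0],[0,0,0,0]]'
python3 go.py .5006 -.0101 .102 76.2
python3 -m pendant '[[0,0,0.0002,0.02],[0,0,0.0002,0.02],[0,0,0,0],[0,0,0,0],[0,0,0,0]]'
python3 go.py .5006 -.0101 .102 76.2
python3 -m pendant '[[0,0,0.0002,0.02],[0,0,0.0002,0.02],[0,0,0,0],[0,0,0,0],[0,0,0,0]]'
python3 go.py .5006 -.0101 .102 76.2; done) | egrep 't |shift'
```

```text
t 50.18 pos [ 0.4993 -0.0105  0.0994] H -88.4 q6 77.5 F [-5.7 -4.7  9. ] M [-1.01  1.4   0.  ] w 0.102 tilt [ 0.0015  0.0046 -1.    ]
shift norm [-0.0007 -0.0026 -0.0052] mm [-0.4 -1.3 -2.6] roll norm -1.3721 deg -164.6
t 50.6 pos [ 0.4993 -0.0105  0.0994] H -93.1 q6 82.2 F [-6.2 -4.2 10.9] M [-0.93  1.42  0.54] w 0.107 tilt [ 0.0022  0.0045 -1.    ]
shift norm [-0.0009 -0.0026 -0.0052] mm [-0.4 -1.3 -2.6] roll norm -1.4111 deg -169.3
t 51.02 pos [ 0.4995 -0.0104  0.0993] H -97.9 q6 87.0 F [-6.2 -5.2 10.4] M [-0.82  1.43  0.59] w 0.113 tilt [ 0.0025  0.0037 -1.    ]
shift norm [-0.0009 -0.002  -0.0054] mm [-0.5 -1.  -2.7] roll norm -1.4511 deg -174.1
```

Nut d is at its stop (0.59 N m). I'll release, clear the scene and check.

```bash
python3 -m pendant '[[0,0,0,-0.03],[0,0,0,0],[0,0,0,0],[0,0,-0.06,0],[0,0,-0.06,0]]' 0.3
python3 -m pendant '[[0,0,-0.04,0],[0.06,0,0,0],[0.07,0,0,0],[0.07,0,0,0],[0.07,0,0,0]]' 
python3 -m pendant '[[0.07,0,0,0],[0.07,0,0,0],[0.07,0,0,0],[0.07,0,0,0],[0.04,0,0,0]]'
python3 - <<'E'
from meas import *
im=viewer.grab_frame("top");cv2.imwrite("pics/top9.png",im);s=viewer.grab_frame("side");cv2.imwrite("pics/side9.png",s)
h,cp,o=run(im);p=fit(o)
y=p[2];x=np.array([np.cos(y),np.sin(y)])
print("cover rel x",((cp.mean(0)[:2]-p[:2])@x).round(4),"handle",((h[:2]-p[:2])@x).round(4))
a=np.hstack([cv2.resize(im[160:260,285:385],(400,400),interpolation=cv2.INTER_CUBIC),cv2.resize(s[190:290,240:340],(400,400),interpolation=cv2.INTER_CUBIC)]);cv2.imwrite("pics/z9.png",a)
E
```

```text
time: 51.43
ee_pos: [0.4986, -0.0087, 0.1566]
eef_rot: [-0.002, -0.678, 0.735, 0.003]
contact_force: [0.8, 0.3, 0.0]
gripper_width: 0.349
time: 51.85
ee_pos: [0.4904, -0.1448, 0.1785]
eef_rot: [0.001, -0.679, 0.734, 0.0]
contact_force: [0.2, 0.2, -0.0]
gripper_width: 0.35
time: 52.27
ee_pos: [0.4776, -0.3068, 0.1782]
eef_rot: [0.0, -0.678, 0.735, -0.0]
contact_force: [-0.5, 0.4, -0.0]
gripper_width: 0.347
handle [ 0.5568 -0.045   0.097 ] cover centre [ 0.5569 -0.0458  0.0655] sides [np.float64(0.1472), np.float64(0.1725), np.float64(0.1463), np.float64(0.1721)]
cover yaw deg -164.1
red [341.4 189.2] [ 0.6049 -0.073 ] blk [345.3 184.5] 13.1 [ 0.6192 -0.0843] ang 141.6 d 0.0182
red [314.4 198.2] [0.5772 0.0073] blk [310.4 193.4] 13.9 [0.5913 0.0195] ang -139.2 d 0.0186
red [356.4 215.2] [ 0.5277 -0.1181] blk [350.2 215. ] 15.1 [ 0.5282 -0.0996] ang -91.7 d 0.0186
red [320.1 228. ] [ 0.4884 -0.0104] blk [319.9 221.8] 10.2 [ 0.5068 -0.0097] ang -177.8 d 0.0184
filter [ 0.5574 -0.0452] yaw 16.22 L 0.0125 res mm [-0.2  0.1  0.5 -0.4  0.  -0.1  0.3  0.1  0.1 -0.2  0.1  0.3 -0.7  0.1
 -0.1  0.1]
a [0.5866 0.0153] grip ang world -139.2 rel filter -155.4
b [ 0.6146 -0.0807] grip ang world 141.6 rel filter 125.4
c [ 0.5281 -0.1058] grip ang world -91.7 rel filter -107.9
d [ 0.5002 -0.0098] grip ang world -177.8 rel filter -194.0
cover rel x -0.0006 handle -0.0005
```

View pics/z9.png

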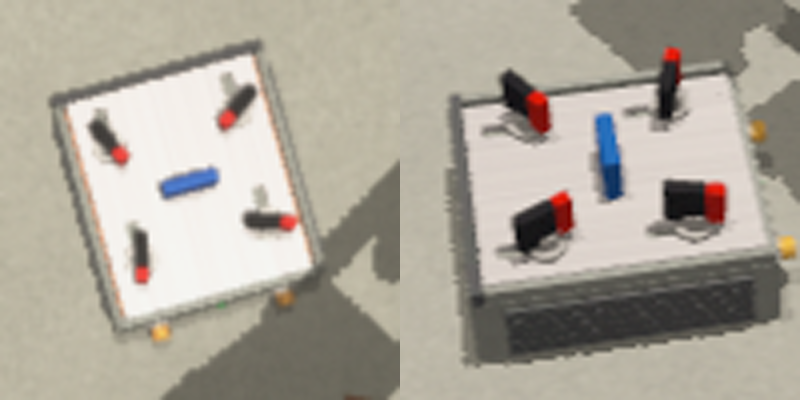

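View pics/top9.png

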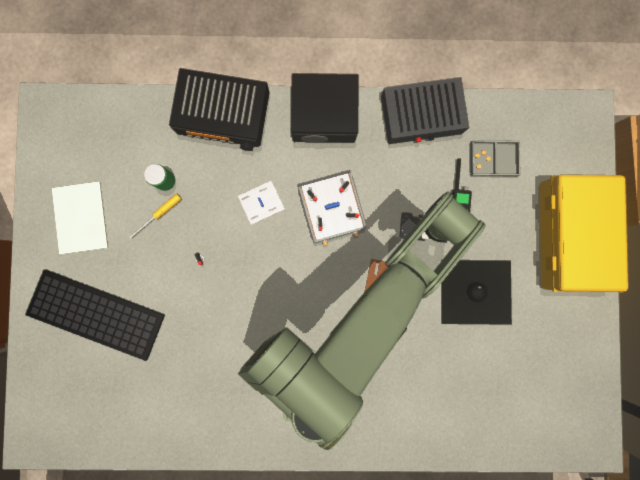

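All four nuts are turned and the cover is home; the can, driver, spare nut and decoy covers haven't moved. The arm at (450,220) is clear, about 0.16 m above the desk. Settling, then handing in.

```bash
python3 -m pendant '[[0,0,0,0],[0,0,0,0],[0,0,0,0],[0,0,0,0],[0,0,0,0]]'
python3 -c "
from plant import sign_off
print(sign_off())"
```

```text
time: 52.78
ee_pos: [0.4783, -0.3027, 0.1787]
eef_rot: [0.0, -0.679, 0.734, 0.0]
contact_force: [-0.2, -0.3, -0.6]
gripper_width: 0.349
the job is handed in; nothing more can be done
None
```

The cover is home and all four nuts are tight. I handed the job in at 52.8 s, under the 72 s limit. I slid the cover by its blue handle about 16 mm to the end stop, where the push force built up with no further travel. I then tightened the nuts in the order a, c, b, d.

**Nuts:** Each reached its hard stop. The moment jumped from about 0.1 to 0.54–0.59 N m as the jaws began to slip. The final top picture gives these turns:

| Nut | Turn (deg) |
|---|---|
| a | 168 |
| c | 177 |
| b | 181 |
| d | 164 |

**Cover:** In the final picture it sits within 1 mm of home. I judged that it lies flat only from the side picture and the nut stops; I did not measure its height.

**Nut a:** I first gripped it about 4 mm too low, at 13 mm instead of its true 10 mm, so its stop was in doubt. I gripped it again properly before turning c. It took 0.45 N m within 3 degrees, and the pictures before and after show the same angle, so it was already tight.

**Bystanders:** The can, screwdriver, spare nut and small white plate look unmoved in the final picture. The arm partly hid the handheld radio and the brown plate there, so those two are not fully confirmed. It never went near either of them at desk height.

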